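# Glaze a leaded panel into its cabinet-light frame

## Robot

A 6-joint arm with a two-finger parallel gripper is mounted at the origin on a cart in front of the work surface, level with it; the furniture and walls round the work are solid. World frame = base frame: x ahead of the robot, y to its left, z up, the work surface at z = 0. Lengths are in mm, angles in rad, forces in N, time in s.
With the tool pointing down it reaches from about 400 to 925 mm from the base axis. Payload 12.5 kg.
Tool frame: the origin (TCP) lies midway between the tips of the shut fingers; the grasp point (between the pads) lies 19 mm behind it; z points along the fingers, y is the direction in which the jaws open and shut (so a half turn about z gives the same grasp; the last joint's range is limited). The gripper opens to 95 mm and grips with 3 to 60 N. Pads are 20 mm wide; open, the fingers measure 119 mm over their backs; the gripper's body (75 mm by 180 mm) begins 59 mm behind the grasp point.
Start: joints at [1.035, 0.491, 1.559, -0, 1.092, -0.106], TCP at [260.418, 568.184, 182.961] pointing down, gripper open.
Joint ranges: [-3.1, 3.1], [-0.84, 2.19], [0.05, 2.79], [-1.13, 4.28], [0.06, 2.93], [-2.69, 2.69]. Speed limits (rad/s): [2.22, 2.22, 2.79, 3.14, 3.14, 3.14].

## Interface

Orientations are given as [roll, pitch, yaw] about the fixed x, y, z axes, in that order (R = Rz(yaw) Ry(pitch) Rx(roll)).
In Python, from cell import env gives the robot as it stands.
- The arm moves only by the tool drive_tool, never from a script. Its argument "increments" is a list of rows, each a list of 2 entries, a list of its own where there are three numbers: the shift along the tool's x, y, z as a fraction of full scale, then the turn, a rotation vector about the tool's x, y, z as a fraction of full scale. In form: [[[x, y, z], [ax, ay, az]], ...]. A call has 1 to 5 rows; each row shifts and turns the commanded pose from where the row before left it, along the tool's axes as they then stand; what a row does not reach is not made up. Full scale, the value 1, is 30 mm for a shift and 0.08 rad for a turn. A row lasts 1/12 s, in which the tool goes at most 41.7 mm and 7.16 degrees, less where a joint would pass 70% of its speed; a pose out of reach is approached as far as the arm can. A call with a number of a shift or a turn outside -1 to 1 is refused whole. A call with a gripper value outside its range is refused whole. "jaw" is the opening, from -1 (shut) to 1 (fully open), so that 0 is half open, set as the call begins (left out, the last holds). The fingers move at their own pace and stop on an object; the grip force is fixed at half the most. Time passes only in rows, so rows that do not move let the fingers close. It gives the time, the measured TCP pose, the force and the opening at its end, in the units of the state.
- env.state(): the state, without advancing time (a new reading comes with each control period).
- env.read_camera(name): name is "scene" or "top" or "wrist"; returns a dict with "pixels" (480x640x3 uint8, blue, green, red), "vertical_fov" (degrees; the focal length in pixels is half the picture's height over the tangent of half this angle, whatever the lens; pixels are square), "cx", "cy" (the principal point, pixels), "world_to_cam" (4x4, takes a point from world to camera coordinates). Camera axes: x right, y down, z forward; pixel columns grow to the right and rows downward; lengths in mm; the calibration is good to about 2 mm. The wrist camera is an equidistant fisheye: a pixel r from the principal point sees the ray r / f radians off the axis. A picture is of the moment at which its call begins. There is no depth.
- env.job_done(): hands the job in, once; it reports no verdict.
Trained networks look in a picture, given as the dict that the camera call returned (one of the last four; its "shot" number tells which), for a name from the list of things; names that differ only in an ending like _2 or _b are one class to them, and where a whole thing is asked for, a point or a joint stands for the part that bears it (a point fixed in the world has none). Each returns a list of dicts, best first, with "score" (0 to 1); they miss things now and then, are a little off and sometimes report something else, mostly with a low value. They report only what shows in the picture. A call takes as long as a camera call.
- env.boxes_of(target, picture): "point" ([x, y, z] in mm, in world coordinates, good to about 4 mm: the middle of the surface that is visible of it).
- env.tip_of(target, picture): "point" ([x, y, z] in mm, in world coordinates, good to about 4 mm: a listed point, or the origin of a listed thing).
The state is a dict: "t": time; "joints": joint angles; "qvel": joint speeds; "tau": joint torques, N m; "eef_pos": TCP position; "tcp_rot": TCP orientation; "ft_force": force on the tool from outside, world axes, zero at the start; "moment": the same for the moment, N m; "opening": opening from 0.0 (shut) to 1.0 (fully open).
Only numpy, scipy, OpenCV 4.12 (cv2) and the standard library are available. Lean on these libraries where they do the work, as an engineer would, in place of code of your own. Each camera call takes 0.05 s, during which the arm holds its last target.

## Task

Fit the leaded glass panel from the easel into the wooden frame: swing the frame's brass turn button aside, tilt the panel's low edge in under the overhanging lip of the frame's right-hand rail and lower it flat into the rebate, then swing the button back so that it points squarely across the panel and keeps it in. Treat the panel as glass: do not drop it or force it, and leave the loose tools lying where they are.

Things in the scene. Friction and masses are not known exactly. Their poses are not given: they have to be found in the camera images.
- frame: Oak frame fixed flat on the bench, 204 x 162 mm, open in the middle. Origin on the bench under the middle of the opening; x runs from the lipped rail (the robot's right) to the rail with the button (its left). The panel's cavity: x -68 to +68, y -53 to +53 mm, with a 10 mm high ledge all round to lie on. The button rail and both side rails are 21 mm high.
- frame_lip (a point): Middle of the lower front edge of the lip of the frame's right-hand rail (frame x -53, y 0, z 24 mm). The lip overhangs the cavity from x -68 to -53 along that whole rail; the slot under it is 14 mm high (z 10 to 24), the lip's top at z 32. So the opening is 121 mm long seen from above: the 130 mm panel goes in only with one edge tilted in under the lip.
- turn_button (a joint): Brass turn button on the frame's left rail, pivot at frame x +84, y 0. In rad: 0 with its arm along the frame's -x over the opening, positive counter-clockwise from above; stops at +-1.65; stays where left (0.05 N m friction). Clear of the opening beyond 1.35 either way. Arm 54 mm from the pivot, 12 mm wide, 22 to 28 mm above the bench, passing 4 mm above a seated panel.
- turn_button_knob (a point): Middle of the round upright finger knob on the turn button's arm, 38 mm from the pivot: 13 mm diameter, from 28 to 45 mm above the bench, this point at 37 mm.
- panel_center (a point): Centre of the leaded glass panel, a rigid plate 130 (x) x 100 (y) x 8 (z) mm, 0.24 to 0.39 kg. z is the normal of its upper face, x runs from its low edge to its high edge. It starts leaning on the easel at 32 degrees, facing and sloping down to the robot's right. Seated, this point is 14 mm above the bench, within 3 mm of frame x 0, y 0.
- panel_bar (a point): Middle of the flat steel bar standing on edge across the middle of the panel's upper face: 10 mm thick (panel x), 84 mm long (panel y), 21 mm high above the face. This point is 10.5 mm above the face, 14.5 mm above the panel's centre. Hold the panel by this bar.
- panel_low_edge (a point): Middle of the panel's low edge, half-way through its thickness, 65 mm from the centre along the panel's -x.
- easel: Fixed wooden easel whose board slopes up at 32 degrees towards the robot's left. Origin on the bench under the middle of the board; x points up the slope. Board 150 x 124 mm; a ledge along its lower edge, 12 mm high above the board's face, carries the panel.
- lathekin: Loose flat white plastic fid 19 x 144 x 6 mm between frame and easel. Origin under its middle; it lies along its y.
- glass_cutter: Loose dark pencil-shaped glass cutter 13 x 141 x 13 mm at the front left. Origin under its middle; it lies along its y.
- running_pliers: Loose pliers with red grips 63 x 178 x 13 mm at the left. Origin under the middle; they lie along their y.

How it is judged:
By the outcome, as a careful person would: the job done as asked, in the order asked, and still so for the second after the job is handed in, with the robot touching nothing.
It also fails if it takes over 69 s, if anything falls off the work surface, if the arm or the gripper's body presses on something with over 40 N, if the wrist force passes 120 N, or if a joint passes its speed limit or range.

## Working session

There is one attempt and no reset: what is moved stays moved. The work goes in short steps, Python scripts to look and compute and a tool call to move; the robot and the scene stay as the last step left them, time stands still between calls to the robot, and variables do not carry over. Pictures are saved under pics/ and viewed, and the job is handed in when it is done.

Besides the shell and the picture viewer there is one more tool, called by a JSON object that holds its "method" and its "body", one argument or row to a line. drive_tool: Moves the arm, as the interface text tells. Its arguments: {"type":"object","properties":{"increments":{"type":"array","items":{"type":"array"}},"jaw":{"type":"number"}},"required":["increments"]}

```bash
ls -la; mkdir -p pics; cat > h.py <<'E'
import numpy as np, cv2
from cell import env
from scipy.spatial.transform import Rotation as R
def shot(cam,name):
    p=env.read_camera(cam); cv2.imwrite('pics/%s.png'%name,p['pixels']); return p
def proj(p,X):
    X=np.atleast_2d(X); W=np.array(p['world_to_cam']); c=X@W[:3,:3].T+W[:3,3]
    f=240/np.tan(np.radians(p['vertical_fov'])/2)
    return np.c_[p['cx']+f*c[:,0]/c[:,2], p['cy']+f*c[:,1]/c[:,2]]
def ray_z(p,u,v,z):
    W=np.array(p['world_to_cam']); f=240/np.tan(np.radians(p['vertical_fov'])/2)
    d=W[:3,:3].T@np.array([(u-p['cx'])/f,(v-p['cy'])/f,1]); o=-W[:3,:3].T@W[:3,3]
    return o+d*(z-o[2])/d[2]
E
python3 - <<'E'
from h import *
np.set_printoptions(precision=1,suppress=True)
print(env.state())
ps={}
for c in ['scene','top','wrist']:
    ps[c]=shot(c,c+'0'); p=ps[c]; W=np.array(p['world_to_cam']); print(c,p['vertical_fov'],p['cx'],p['cy'],-W[:3,:3].T@W[:3,3])
for c in ['scene','top','wrist']:
  for n in ['frame','frame_lip','turn_button','turn_button_knob','panel_center','panel_bar','panel_low_edge','easel','lathekin','glass_cutter','running_pliers']:
    r=env.tip_of(n,ps[c]); print(c,n,[(np.array(x['point']),round(x['score'],2)) for x in r[:2]])
print(env.state()['t'])
E
```

```text
total 12
drwxr-xr-x  3 agent agent 4096 Dec  7 06:28 .
drwxr-xr-x 23 root  root  4096 Dec  7 06:28 ..
drwxr-xr-x  2 agent agent 4096 Dec  7 06:28 pics
{'t': 0.0, 'joints': array([ 1. ,  0.5,  1.6, -0. ,  1.1, -0.1]), 'qvel': array([-0.,  0.,  0., -0.,  0.,  0.]), 'tau': array([ -0. , -61.3, -25.8,   0.1,   0. ,  -0. ]), 'eef_pos': array([260.3, 567.9, 182.4]), 'tcp_rot': array([-3.1, -0. ,  2.7]), 'ft_force': array([-0.2, -0.2, -0.6]), 'moment': array([-0., -0., -0.]), 'opening': 0.999324389059032}
scene 48.80901430817021 333.97408007633663 244.17091439386883 [  59.9 -757.9  833.9]
top 57.94155917682151 323.21592016152044 234.9041868213506 [350.5  76.6 963.5]
wrist 65.70646984690485 319.9762256132927 239.74805046731842 [190.  599.7 384.4]
scene frame [(array([520.4, 139.4,  -1.6]), 0.66), (array([590.5, 379.4,   0.8]), 0.23)]
scene frame_lip [(array([530.3,  88.3,  26. ]), 0.72), (array([589. , 377.2,   1.2]), 0.2)]Traceback (most recent call last):
  File "<stdin>", line 9, in <module>
ValueError: it knows: easel, frame, frame_lip, glass_cutter, lathekin, panel_bar, panel_center, panel_low_edge, running_pliers, turn_button_knob
```

```bash
python3 - <<'E'
from h import *
np.set_printoptions(precision=1,suppress=True)
ps={}
for c in ['scene','top']:
    ps[c]=shot(c,c+'1')
for c in ps:
  for n in ['frame','frame_lip','turn_button_knob','panel_center','panel_bar','panel_low_edge','easel','lathekin','glass_cutter','running_pliers']:
    r=env.tip_of(n,ps[c]); print(c,n,[(np.array(x['point']),round(x['score'],2)) for x in r[:2]])
print(env.state()['t'])
E
```

```text
scene frame [(array([525. , 137.6,  -2.3]), 0.63)]
scene frame_lip [(array([ 501.7, -180.9,   69.9]), 0.37)]
scene turn_button_knob []
scene panel_center [(array([ 514. , -174.6,   62. ]), 0.88), (array([511. ,  -6.3,  -0.7]), 0.39)]
scene panel_bar [(array([ 506.9, -180. ,   71.9]), 0.92), (array([ 499.3, -228.2,   22.2]), 0.21)]
scene panel_low_edge [(array([510.8,  -6. ,  -0.2]), 0.32)]
scene easel []
scene lathekin [(array([513.1,  -3.8,  -1. ]), 0.65)]
scene glass_cutter [(array([423. , 428.9,   2. ]), 0.5)]
scene running_pliers [(array([593.6, 379.3,   2.2]), 0.91)]
top frame [(array([507.2, 185.2,  36.6]), 0.51)]
top frame_lip [(array([528.6,  90.2,  23.7]), 0.83)]
top turn_button_knob [(array([510.6, 189.1,  37.5]), 0.67), (array([593.4, 378.3,  -0.4]), 0.5)]
top panel_center [(array([ 512.8, -177.4,   62.6]), 0.65)]
top panel_bar [(array([ 506.9, -186.9,   71.4]), 0.7)]
top panel_low_edge [(array([ 498.5, -231.5,   24.1]), 0.73)]
top easel []
top lathekin [(array([514.4,  -6.3,   1.4]), 0.76), (array([531.4,  92.8,  23.3]), 0.22)]
top glass_cutter [(array([419.8, 433.2,  -1.3]), 0.66)]
top running_pliers [(array([592.2, 376.5,   2.1]), 0.74)]
1.35
```

View pics/scene0.png

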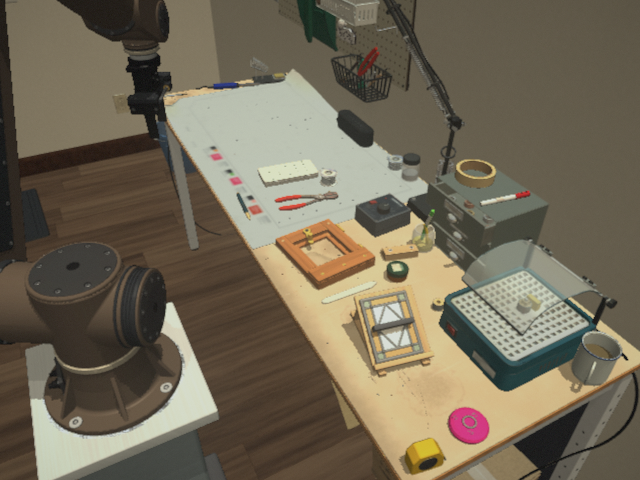

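View pics/top0.png

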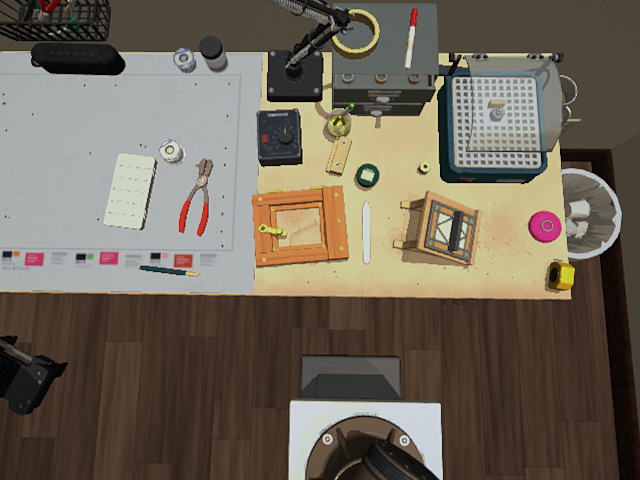

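View pics/wrist0.png

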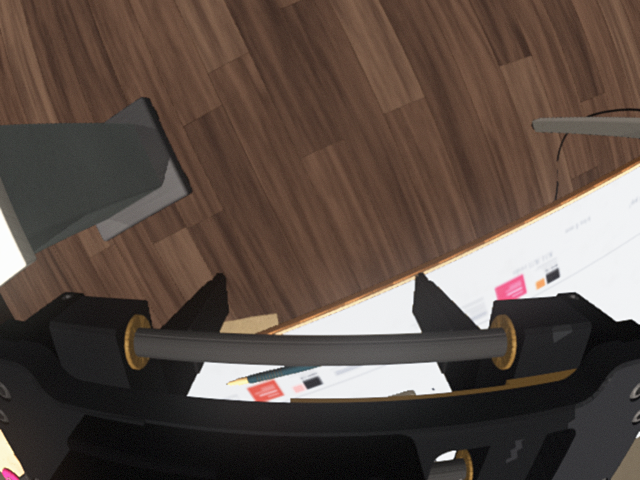

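```bash
python3 - <<'E'
import cv2
a=cv2.imread('pics/top0.png')
cv2.imwrite('pics/tz_frame.png',cv2.resize(a[175:275,240:360],None,fx=6,fy=6,interpolation=cv2.INTER_CUBIC))
cv2.imwrite('pics/tz_easel.png',cv2.resize(a[175:275,385:495],None,fx=6,fy=6,interpolation=cv2.INTER_CUBIC))
E
```

```text
(no output)
```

View pics/tz_frame.png

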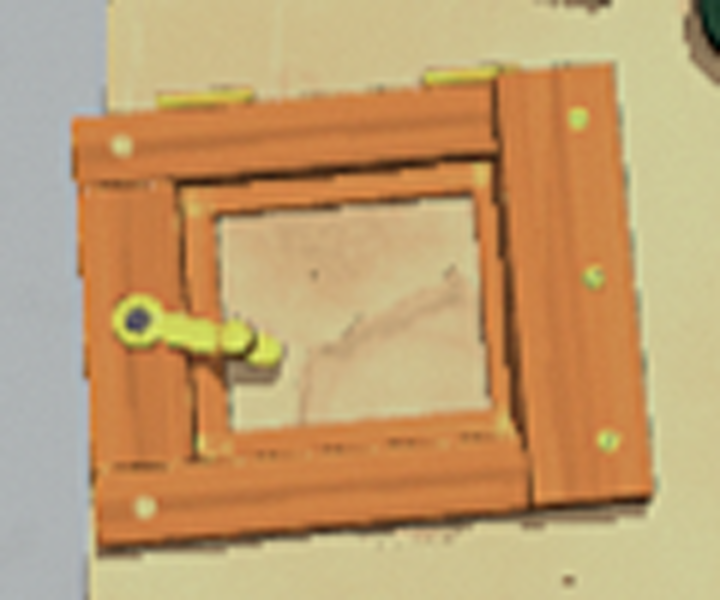

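View pics/tz_easel.png

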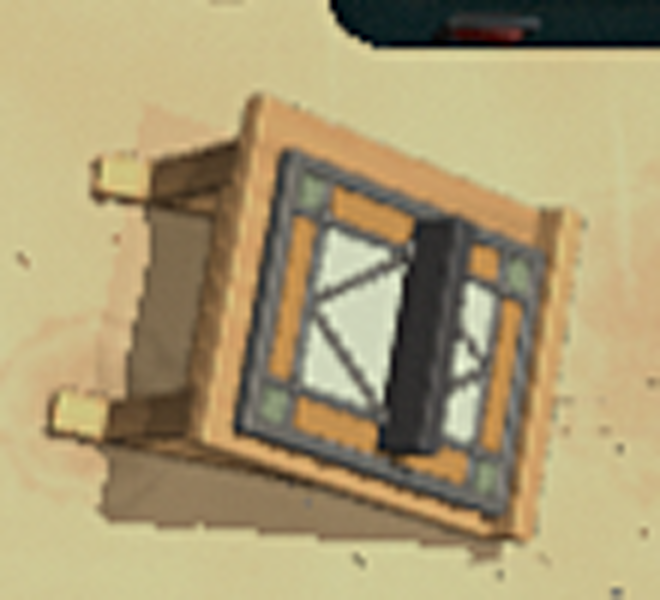

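```bash
python3 - <<'E'
import cv2
a=cv2.imread('pics/scene0.png')
cv2.imwrite('pics/sz_frame.png',cv2.resize(a[210:295,265:385],None,fx=6,fy=6,interpolation=cv2.INTER_CUBIC))
cv2.imwrite('pics/sz_easel.png',cv2.resize(a[280:380,340:440],None,fx=6,fy=6,interpolation=cv2.INTER_CUBIC))
E
```

```text
(no output)
```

View pics/sz_frame.png

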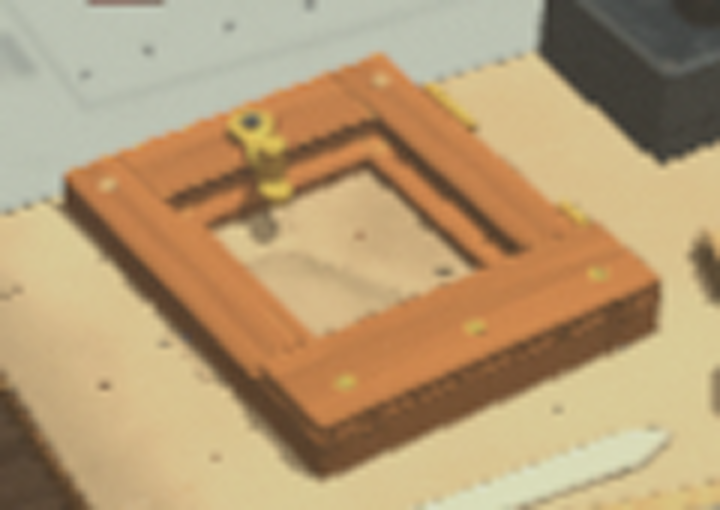

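View pics/sz_easel.png

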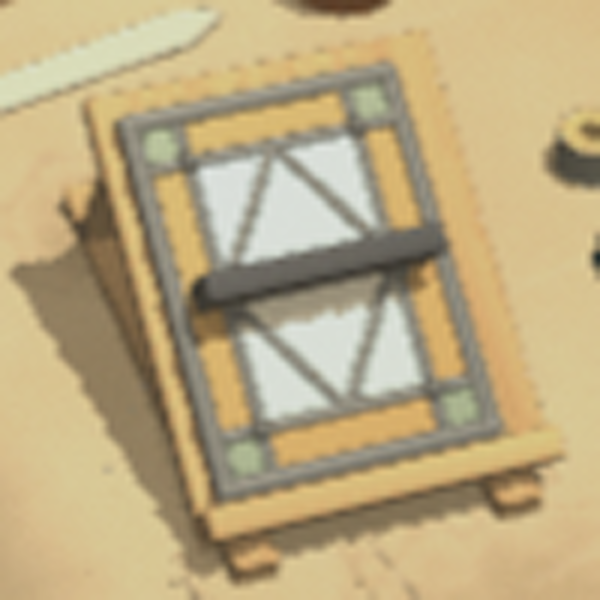

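```bash
cat > fit.py <<'E'
from h import *
from scipy.optimize import least_squares
np.set_printoptions(precision=2,suppress=True)
T=env.read_camera('top');S=env.read_camera('scene')
t=lambda x,y,ox,oy:((x+.5)/6-.5+ox,(y+.5)/6-.5+oy)
F=[]
for (a,b),X in [((73,118),(102,-81,21)),((97,545),(102,81,21)),((613,63),(-102,-81,32)),((650,494),(-102,81,32)),((178,183),(68,-53,21)),((197,462),(68,53,21)),((497,70),(-53,-81,32)),((530,508),(-53,81,32)),((137,320),(84,0,29))]:
    F.append((T,t(a,b,240,175),X))
for (a,b),X in [((68,178),(102,81,21)),((383,53),(102,-81,21)),((663,283),(-102,-81,32)),((318,432),(-102,81,32)),((322,478),(-102,81,0)),((250,122),(84,0,29))]:
    F.append((S,t(a,b,265,210),X))
P=[]
for (a,b),X in [((290,150),(65,-50,4)),((238,432),(65,50,4)),((545,250),(-65,-50,4)),((503,518),(-65,50,4))]:
    P.append((T,t(a,b,385,175),X))
for (a,b),X in [((122,122),(65,50,4)),((392,67),(65,-50,4)),((497,432),(-65,-50,4)),((222,497),(-65,50,4))]:
    P.append((S,t(a,b,340,280),X))
def rf(q): 
    r=R.from_euler('z',q[3]);o=[]
    for p,uv,X in F: o.append(proj(p,r.apply(X)+q[:3])[0]-uv)
    return np.ravel(o)
def rp(q):
    r=R.from_euler('z',q[3])*R.from_euler('y',-q[4]);o=[]
    for p,uv,X in P: o.append(proj(p,r.apply(X)+q[:3])[0]-uv)
    return np.r_[np.ravel(o),(q[4]-np.radians(32))*30]
def rf2(q): return rf([q[0],q[1],0,q[2]])
s=least_squares(rf2,[520,140,1.6],loss='soft_l1');print('frame',s.x);print(rf2(s.x).reshape(-1,2))
s=least_squares(rf,[520,140,0,1.6],loss='soft_l1');print('frame z',s.x)
s=least_squares(rp,[513,-176,62,1.6,.56],loss='soft_l1');print('panel',s.x);print(rp(s.x)[:-1].reshape(-1,2))
r=R.from_euler('z',s.x[3])*R.from_euler('y',-s.x[4])
print('bar',r.apply([0,0,14.5])+s.x[:3],'low',r.apply([-65,0,0])+s.x[:3])
for p in (T,S): print(proj(p,r.apply([[5,-42,25],[5,42,25],[-5,-42,25],[-5,42,25]])+s.x[:3]))
E
python3 fit.py
```

```text
frame [524.14 143.35   1.67]
[[ 0.63 -0.32]
 [ 0.71  0.38]
 [ 1.42 -0.03]
 [ 1.92  0.61]
 [-1.01 -0.27]
 [-1.23  0.23]
 [-1.27  0.64]
 [-0.72  0.16]
 [-0.48  0.15]
 [-0.77 -0.63]
 [ 0.68  0.01]
 [ 0.79 -0.32]
 [ 0.8  -0.32]
 [ 0.24  2.4 ]
 [ 0.13 -0.65]]
frame z [524.39 143.78  -1.07   1.67]
panel [ 508.97 -174.79   57.14    1.38    0.55]
[[-0.37 -0.33]
 [ 0.08  0.01]
 [-0.12  0.39]
 [-0.09  0.21]
 [-0.97 -0.56]
 [ 0.29 -1.1 ]
 [ 1.78  0.53]
 [-0.06  1.26]]
bar [ 507.52 -182.24   69.49] low [ 498.35 -229.15   23.12]
[[460.07 210.38]
 [453.66 249.78]
 [463.39 211.73]
 [457.07 250.94]]
[[413.26 316.25]
 [373.18 325.22]
 [414.75 321.15]
 [374.58 330.24]]
```

```bash
cat > plan.py <<'E'
from h import *
def plan(pts, start=None, vmax=30., wmax=.08, dec=2):
    """pts: list of (pos, R or rpy, n or None). prints rows"""
    s=env.state()
    if start is None: p=np.array(s['eef_pos']);r=R.from_euler('xyz',s['tcp_rot'])
    else: p,r=np.array(start[0],float),(start[1] if isinstance(start[1],R) else R.from_euler('xyz',start[1]))
    out=[]
    for q in pts:
        tp=np.array(q[0],float); tr=q[1] if isinstance(q[1],R) else R.from_euler('xyz',q[1])
        rel=(r.inv()*tr).as_rotvec(); d=tp-p
        n=max(int(np.ceil(max(np.linalg.norm(d)/vmax,np.abs(rel).max()/wmax-1e-6))),1)
        if len(q)>2 and q[2]: n=max(n,q[2])
        p0,r0=p.copy(),r
        for i in range(1,n+1):
            wp=p0+d*i/n; wr=r0*R.from_rotvec(rel*i/n)
            sh=np.round(r.inv().apply(wp-p)/30,dec); tu=np.round((r.inv()*wr).as_rotvec()/.08,dec)
            out.append([list(map(float,sh)),list(map(float,tu))])
            p=p+r.apply(sh*30); r=r*R.from_rotvec(tu*.08)
        out.append('--')
    i=0;buf=[]
    for o in out:
        if o=='--': 
            continue
        buf.append(o)
        if len(buf)==5: print(str(buf).replace(' ',''));buf=[]
    if buf: print(str(buf).replace(' ',''))
    np.set_printoptions(precision=3,suppress=True)
    print('end',p,r.as_euler('xyz'))
    return p,r
PI=np.pi
E
python3 -c "
from plan import *
print(env.state()['t'])
plan([((505,190,130),(PI,0,1.40))],wmax=.0796)"
```

```text
1.45
[[[-0.74,-0.47,0.1],[0.0,0.0,0.96]],[[-0.78,-0.42,0.11],[0.0,-0.0,0.97]],[[-0.81,-0.35,0.1],[0.0,-0.0,0.96]],[[-0.84,-0.29,0.11],[0.0,-0.0,0.97]],[[-0.85,-0.23,0.1],[0.0,-0.0,0.96]]]
[[[-0.87,-0.16,0.1],[0.0,-0.0,0.97]],[[-0.88,-0.09,0.11],[0.0,-0.0,0.96]],[[-0.88,-0.02,0.1],[0.0,-0.0,0.97]],[[-0.88,0.04,0.1],[0.0,-0.0,0.96]],[[-0.88,0.11,0.11],[0.0,-0.0,0.97]]]
[[[-0.86,0.18,0.1],[0.0,-0.0,0.96]],[[-0.85,0.25,0.11],[0.0,-0.0,0.96]],[[-0.83,0.31,0.1],[0.0,-0.0,0.97]],[[-0.8,0.37,0.1],[0.0,-0.0,0.96]],[[-0.77,0.44,0.11],[0.0,-0.0,0.97]]]
[[[-0.73,0.49,0.1],[0.0,-0.0,0.96]],[[-0.7,0.54,0.11],[0.0,-0.0,0.97]]]
end [504.867 189.867 129.852] [ 3.142 -0.     1.4  ]
```

{"method": "drive_tool", "body": {
  "increments": [
    [[-0.74, -0.47, 0.1], [0.0, 0.0, 0.96]],
    [[-0.78, -0.42, 0.11], [0.0, 0.0, 0.97]],
    [[-0.81, -0.35, 0.1], [0.0, 0.0, 0.96]],
    [[-0.84, -0.29, 0.11], [0.0, 0.0, 0.97]],
    [[-0.85, -0.23, 0.1], [0.0, 0.0, 0.96]]
  ],
  "jaw": -0.1
}}

```text
t: 1.87
eef_pos: [332.8, 455.9, 167.3]
tcp_rot: [3.141, -0.0, 2.323]
ft_force: [0.5, -0.2, 0.6]
opening: 0.705
```

{"method": "drive_tool", "body": {
  "increments": [
    [[-0.87, -0.16, 0.1], [0.0, 0.0, 0.97]],
    [[-0.88, -0.09, 0.11], [0.0, 0.0, 0.96]],
    [[-0.88, -0.02, 0.1], [0.0, 0.0, 0.97]],
    [[-0.88, 0.04, 0.1], [0.0, 0.0, 0.96]],
    [[-0.88, 0.11, 0.11], [0.0, 0.0, 0.97]]
  ]
}}

```text
t: 2.28
eef_pos: [404.8, 344.6, 151.8]
tcp_rot: [3.141, -0.0, 1.936]
ft_force: [-0.8, -0.0, -1.1]
opening: 0.456
```

{"method": "drive_tool", "body": {
  "increments": [
    [[-0.86, 0.18, 0.1], [0.0, 0.0, 0.96]],
    [[-0.85, 0.25, 0.11], [0.0, 0.0, 0.96]],
    [[-0.83, 0.31, 0.1], [0.0, 0.0, 0.97]],
    [[-0.8, 0.37, 0.1], [0.0, 0.0, 0.96]],
    [[-0.77, 0.44, 0.11], [0.0, 0.0, 0.97]]
  ]
}}

```text
t: 2.7
eef_pos: [477.0, 233.3, 136.2]
tcp_rot: [3.141, -0.0, 1.55]
ft_force: [0.1, -0.0, 0.7]
opening: 0.444
```

{"method": "drive_tool", "body": {
  "increments": [
    [[-0.73, 0.49, 0.1], [0.0, 0.0, 0.96]],
    [[-0.7, 0.54, 0.11], [0.0, 0.0, 0.97]]
  ]
}}

```text
t: 2.87
eef_pos: [505.6, 188.7, 129.8]
tcp_rot: [3.141, -0.0, 1.396]
ft_force: [0.5, -0.5, -0.3]
opening: 0.452
```

```bash
python3 - <<'E'
from h import *
np.set_printoptions(precision=3,suppress=True)
p=shot('wrist','w1'); p2=shot('scene','s1')
s=env.state(); print(s['t'],s['eef_pos'],s['tcp_rot'],s['joints'],s['ft_force'])
W=np.array(p['world_to_cam']);print(-W[:3,:3].T@W[:3,3],p['vertical_fov'])
for n in ['frame','frame_lip','turn_button_knob']:
    print(n,[(np.array(x['point']),round(x['score'],2)) for x in env.tip_of(n,p)[:2]])
E
```

```text
2.9667 [506.403 187.444 129.435] [3.141 0.    1.394] [ 0.232  0.435  1.829 -0.     0.877  0.409] [-0.327  0.635  0.722]
[518.53  264.077 331.837] 65.70646984690485
frame []
frame_lip [(array([534.9,  94.2,  25.7]), 0.8)]
turn_button_knob [(array([506.4, 186. ,  33.6]), 0.65)]
```

View pics/w1.png

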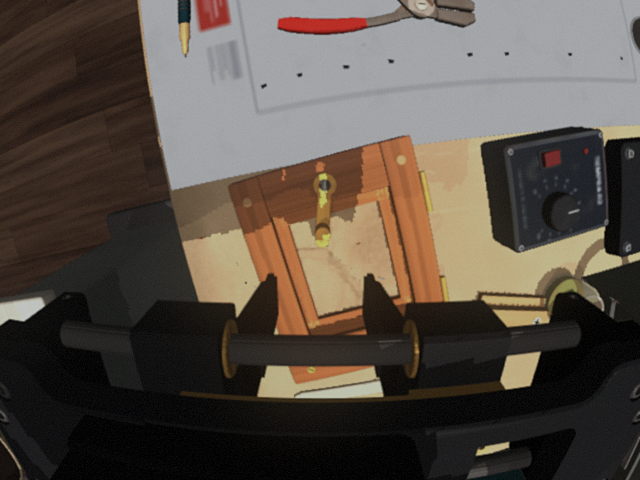

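```bash
python3 - <<'E'
import cv2
a=cv2.imread('pics/w1.png')
cv2.imwrite('pics/w1z.png',cv2.resize(a[130:330,220:460],None,fx=3.33333,fy=3.33333,interpolation=cv2.INTER_CUBIC)[:600])
E
```

```text
(no output)
```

View pics/w1z.png

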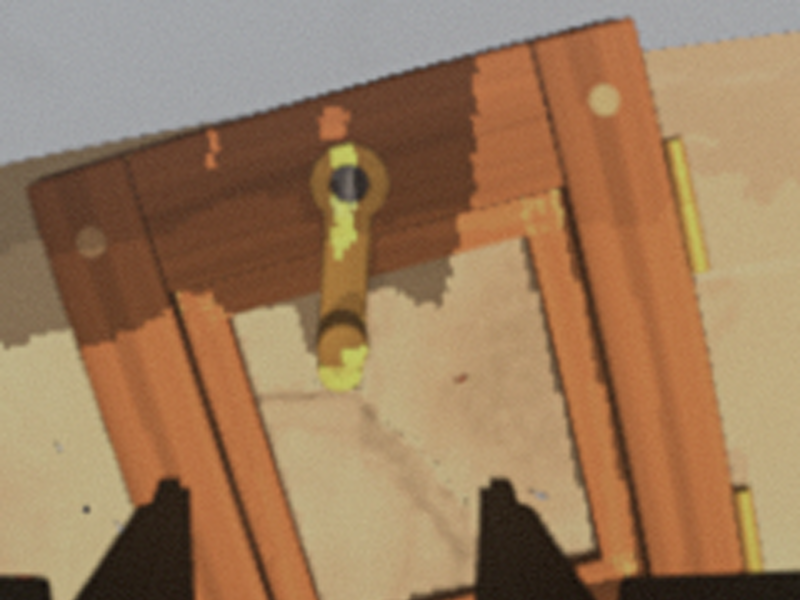

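```bash
cat >> h.py <<'E'
def projw(p,X):
    X=np.atleast_2d(X); W=np.array(p['world_to_cam']); c=X@W[:3,:3].T+W[:3,3]
    f=240/np.tan(np.radians(p['vertical_fov'])/2)
    rr=np.hypot(c[:,0],c[:,1]); th=np.arctan2(rr,c[:,2]); k=f*th/np.maximum(rr,1e-9)
    return np.c_[p['cx']+k*c[:,0],p['cy']+k*c[:,1]]
def ray_zw(p,u,v,z):
    W=np.array(p['world_to_cam']); f=240/np.tan(np.radians(p['vertical_fov'])/2)
    a=np.array([u-p['cx'],v-p['cy']]);r=np.linalg.norm(a);th=r/f
    d=W[:3,:3].T@np.r_[a/max(r,1e-9)*np.sin(th),np.cos(th)]; o=-W[:3,:3].T@W[:3,3]
    return o+d*(z-o[2])/d[2]
E
cat > fit2.py <<'E'
from h import *
from scipy.optimize import least_squares
np.set_printoptions(precision=2,suppress=True)
p=env.read_camera('wrist')
pts=[((30,188),(102,81,21)),((632,20),(102,-81,21)),((563,188),(68,-53,21)),((178,293),(68,53,21)),((348,183),(84,0,29))]
z=lambda a,b:((a+.5)*.3-.5+220,(b+.5)*.3-.5+130)
W=[ray_zw(p,*z(*uv),X[2]) for uv,X in pts]
for w,(uv,X) in zip(W,pts): print(X,w)
def r(q): return np.ravel([(R.from_euler('z',q[2]).apply(X)[:2]+q[:2]-w[:2]) for w,(uv,X) in zip(W,pts)])
s=least_squares(r,[524,143,1.67]);print(s.x);print(r(s.x).reshape(-1,2))
k=ray_zw(p,*z(342,328),45);print('knob top guess',k)
pv=W[-1][:2]; print('pivot',pv,'knob dist',np.linalg.norm(k[:2]-pv))
fx=R.from_euler('z',s.x[2]).apply([-1,0,0])[:2]; d=k[:2]-pv
print('angle',np.arctan2(fx[0]*d[1]-fx[1]*d[0],fx@d))
tip=ray_zw(p,*z(342,390),28)[:2]-pv;print('tip',np.linalg.norm(tip),np.arctan2(fx[0]*tip[1]-fx[1]*tip[0],fx@tip))
E
python3 fit2.py
```

```text
(102, 81, 21) [433.29 238.86  21.  ]
(102, -81, 21) [591.8  255.47  21.  ]
(68, -53, 21) [567.9  215.37  21.  ]
(68, 53, 21) [465.95 204.83  21.  ]
(84, 0, 29) [514.01 226.42  29.  ]
[523.47 143.85   1.68]
[[-1.05 -2.04]
 [ 1.55 -1.7 ]
 [ 1.16  1.66]
 [-2.32  1.11]
 [ 0.66  0.98]]
knob top guess [506.97 194.39  45.  ]
pivot [514.01 226.42] knob dist 32.79323394852565
angle -0.32121280358368764
tip 53.420984601838775 -0.30063383742768307
```

```bash
python3 -c "
from plan import *
plan([((507.3,188.5,31),(PI,0,1.375))])"
```

```text
[[[-0.01,0.03,0.82],[-0.0,-0.0,0.08]],[[-0.02,0.02,0.83],[-0.0,-0.0,0.09]],[[-0.01,0.03,0.82],[-0.0,-0.0,0.08]],[[-0.01,0.03,0.83],[-0.0,-0.0,0.08]]]
end [507.433 188.506  30.971] [-3.142 -0.     1.375]
```

{"method": "drive_tool", "body": {
  "increments": [
    [[-0.01, 0.03, 0.8], [0.0, 0.0, 0.08]],
    [[-0.02, 0.02, 0.8], [0.0, 0.0, 0.09]],
    [[0, 0, 0], [0, 0, 0]]
  ]
}}

```text
t: 3.42
eef_pos: [504.0, 189.2, 78.9]
tcp_rot: [-3.137, 0.002, 1.388]
ft_force: [-0.7, -0.1, -0.3]
opening: 0.45
```

```bash
python3 - <<'E'
from h import *
np.set_printoptions(precision=3,suppress=True)
for i in range(3):
    s=env.state(); print(s['t'],s['eef_pos'],s['tcp_rot'],s['ft_force'])
    if i<2: p=env.read_camera('wrist')
cv2.imwrite('pics/w2.png',p['pixels'])
print(projw(p,[[507.3,188.7,45],[507.3,188.7,28],[514.7,226,29]]))
E
```

```text
3.4167 [503.954 189.228  78.915] [-3.137  0.002  1.388] [-0.666 -0.059 -0.348]
3.4667 [504.759 189.358  80.742] [-3.138  0.001  1.388] [-0.403  0.528  0.444]
3.5167 [505.658 189.476  82.   ] [-3.14   0.     1.388] [ 0.069 -0.648 -0.146]
[[324.263 252.624]
 [324.069 245.305]
 [324.974 192.831]]
```

View pics/w2.png

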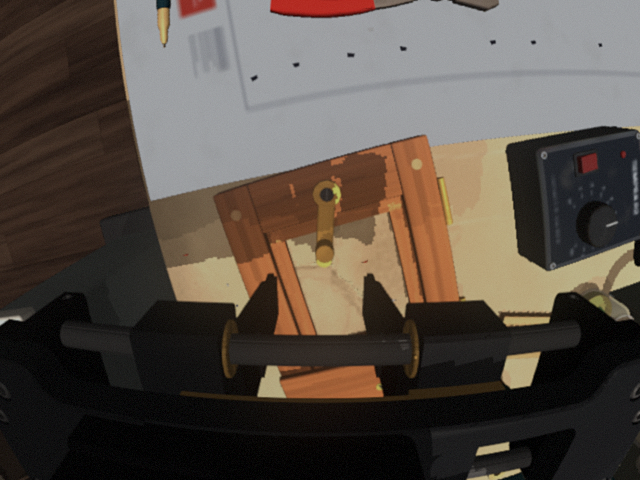

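{"method": "drive_tool", "body": {
  "increments": [
    [[0, 0.02, 0.57], [0.0, 0.0, 0.1]],
    [[0, 0.02, 0.57], [0.0, 0.0, 0.1]],
    [[0, 0, 0.56], [0, 0, 0]],
    [[0, 0, 0], [0, 0, 0]]
  ]
}}

```text
t: 3.85
eef_pos: [506.7, 188.8, 30.0]
tcp_rot: [-3.14, 0.001, 1.371]
ft_force: [-0.8, 0.8, 0.2]
opening: 0.446
```

{"method": "drive_tool", "body": {
  "increments": [
    [[0, 0, 0], [0.0, 0.0, 0]],
    [[0, 0, 0], [0.0, 0.0, 0]],
    [[0, 0, 0], [0, 0, 0]],
    [[0, 0, 0], [0, 0, 0]]
  ],
  "jaw": -1
}}

```text
t: 4.18
eef_pos: [507.9, 188.7, 32.0]
tcp_rot: [3.14, -0.001, 1.37]
ft_force: [-0.1, -0.1, 0.5]
opening: 0.221
```

{"method": "drive_tool", "body": {
  "increments": [
    [[0, 0, 0], [0.0, 0.0, 0]],
    [[0, 0, 0], [0.0, 0.0, 0]],
    [[0, 0, 0], [0, 0, 0]]
  ]
}}

```text
t: 4.43
eef_pos: [507.4, 188.5, 31.1]
tcp_rot: [3.141, -0.0, 1.37]
ft_force: [0.1, -0.3, -0.5]
opening: 0.031
```

```bash
python3 -c "
from plan import *
pv=np.array([514.7,226,31.3]);v=np.array([-7.1,-37.3,0]);pts=[]
for i in range(1,18):
    a=-.0753*i; pts.append((pv+R.from_euler('z',a).apply(v),(PI,0,1.37+a)))
plan(pts,start=((507.6,188.7,31.3),(PI,0,1.37)),dec=3)"
```

```text
[[[0.002,-0.095,-0.0],[-0.0,-0.0,0.941]],[[0.003,-0.096,-0.0],[-0.0,-0.0,0.942]],[[0.002,-0.095,-0.0],[-0.0,-0.0,0.941]],[[0.003,-0.095,-0.0],[-0.0,-0.0,0.941]],[[0.002,-0.095,-0.0],[-0.0,-0.0,0.941]]]
[[[0.002,-0.095,-0.0],[-0.0,-0.0,0.941]],[[0.003,-0.096,-0.0],[-0.0,-0.0,0.942]],[[0.002,-0.095,-0.0],[-0.0,-0.0,0.941]],[[0.002,-0.095,-0.0],[-0.0,-0.0,0.941]],[[0.003,-0.096,-0.0],[-0.0,-0.0,0.941]]]
[[[0.002,-0.095,-0.0],[-0.0,-0.0,0.942]],[[0.003,-0.095,-0.0],[-0.0,-0.0,0.941]],[[0.002,-0.095,-0.0],[-0.0,-0.0,0.941]],[[0.002,-0.095,-0.0],[-0.0,-0.0,0.941]],[[0.003,-0.096,-0.0],[-0.0,-0.0,0.942]]]
[[[0.002,-0.095,-0.0],[-0.0,-0.0,0.941]],[[0.002,-0.095,-0.0],[-0.0,-0.0,0.941]]]
end [476.919 222.102  31.3  ] [ 3.142 -0.     0.09 ]
```

```bash
python3 - <<'E'
from h import *
np.set_printoptions(precision=1,suppress=True)
p=shot('wrist','w3');q=shot('top','t3');q2=shot('scene','s3')
a=p['pixels'];b=q['pixels'];c=q2['pixels']
W=np.hstack([cv2.resize(b[195:265,245:315],(400,400),interpolation=2),cv2.resize(c[200:270,270:340],(400,400),interpolation=2)])
cv2.imwrite('pics/z3.png',W)
print(env.state()['opening'],env.state()['ft_force'])
E
```

```text
0.005428761684436444 [ 0.3 -0.4  0.2]
```

View pics/w3.png

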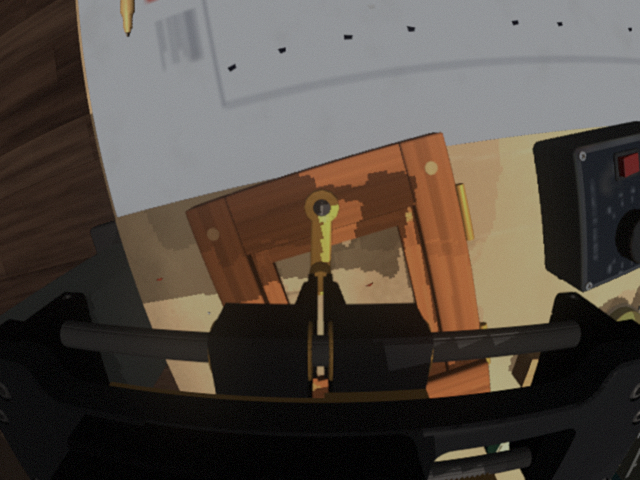

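View pics/z3.png

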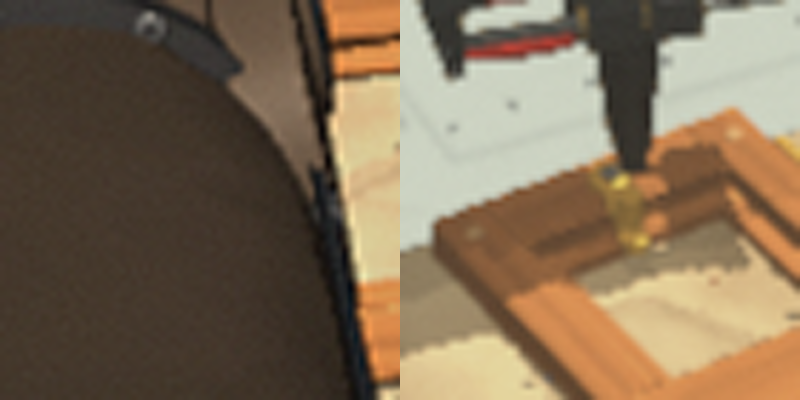

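```bash
python3 - <<'E'
from h import *
np.set_printoptions(precision=1,suppress=True)
p=env.read_camera('wrist');q=env.read_camera('scene')
print(env.state()['eef_pos'])
X=[[507.4,188.5,31],[507.4,188.5,45],[507.4,188.5,28],[514.7,226,29]]
print(proj(q,X));print(projw(p,X))
a=p['pixels'][180:340,240:400];cv2.imwrite('pics/w3z.png',cv2.resize(a,(600,600),interpolation=2))
c=q['pixels'];cv2.imwrite('pics/s3z.png',cv2.resize(c[200:280,270:370],(800,640),interpolation=2)[:600])
print([ (x['point'],x['score']) for x in env.tip_of('turn_button_knob',q)],[ (x['point'],x['score']) for x in env.tip_of('turn_button_knob',p)])
E
```

```text
[507.4 188.5  30.8]
[[309.9 237.8]
 [309.8 233.3]
 [309.9 238.7]
 [306.  229.6]]
[[320.3 271.3]
 [320.3 280.4]
 [320.3 269.5]
 [319.7 205.7]]
[([508.0, 187.9, 37.7], 0.66)] [([507.3, 184.0, 35.8], 0.88)]
```

View pics/w3z.png

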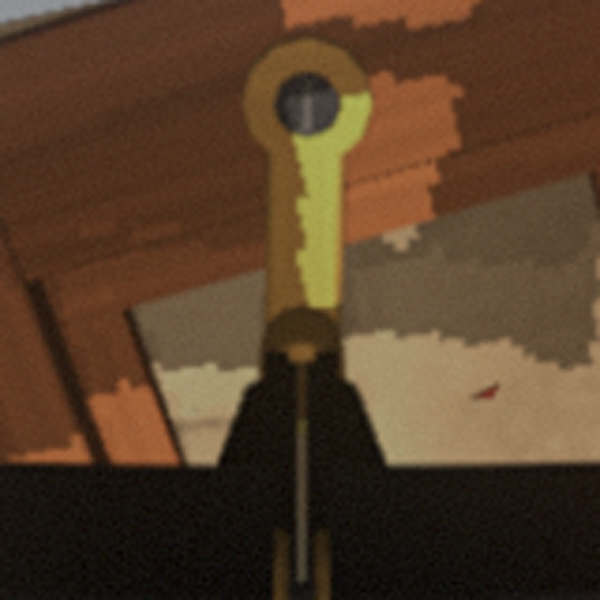

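View pics/s3z.png

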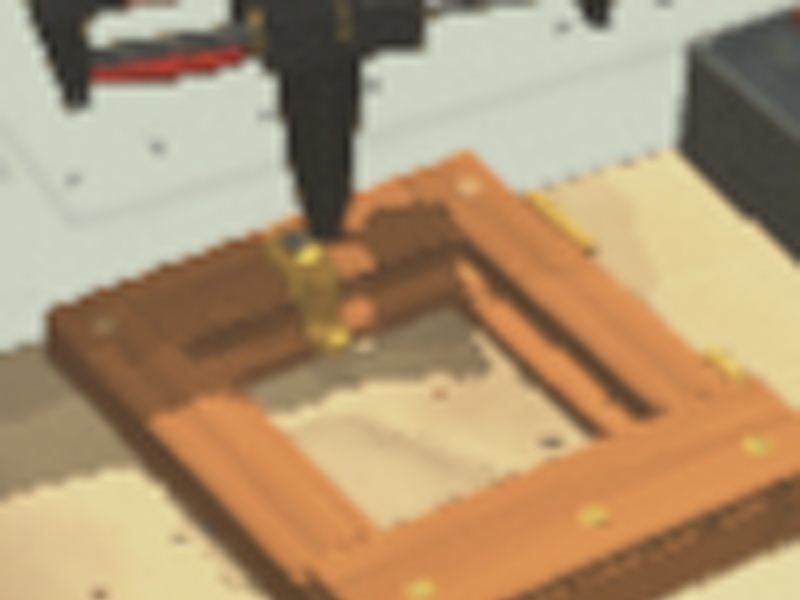

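{"method": "drive_tool", "body": {
  "increments": [
    [[0, 0, -0.7], [0.0, 0.0, 0]],
    [[0, 0, -0.7], [0.0, 0.0, 0]],
    [[0, 0, -0.6], [0, 0, 0]],
    [[0, 0, 0], [0, 0, 0]],
    [[0, 0, 0], [0, 0, 0]]
  ]
}}

```text
t: 5.2
eef_pos: [507.7, 188.6, 91.4]
tcp_rot: [3.14, -0.001, 1.37]
ft_force: [0.4, 0.9, -0.1]
opening: 0.005
```

```bash
python3 - <<'E'
from h import *
np.set_printoptions(precision=1,suppress=True)
p=env.read_camera('wrist');q=env.read_camera('scene')
e=np.array(env.state()['eef_pos']);print(e)
X=[e,e+[0,0,19],e+[0,0,38],[514.7,226,29],[507.3,188.7,28],[507.3,188.7,45]]
A=proj(q,X);B=projw(p,X);print(A,B)
a=p['pixels'].copy();c=q['pixels'].copy()
a=cv2.resize(a[160:320,240:400],(600,600),interpolation=2);c=cv2.resize(c[180:260,270:350],(600,600),interpolation=2)
for i in range(6):
    cv2.drawMarker(a,tuple(int(v) for v in (B[i]-[240,160]+.5)*3.75),(255,255,0),0,10)
    cv2.drawMarker(c,tuple(int(v) for v in (A[i]-[270,180]+.5)*7.5),(255,0,255),0,10)
cv2.imwrite('pics/w4z.png',cv2.resize(np.hstack([a,c]),(800,400),interpolation=cv2.INTER_AREA))
E
```

```text
[506.9 188.4  90.1]
[[309.3 218.5]
 [309.2 212. ]
 [309.  205.5]
 [306.  229.6]
 [309.8 238.7]
 [309.7 233.3]] [[319.  271. ]
 [319.  283.5]
 [319.  298.4]
 [319.3 190.4]
 [319.5 241.1]
 [319.5 247.8]]
```

View pics/w4z.png

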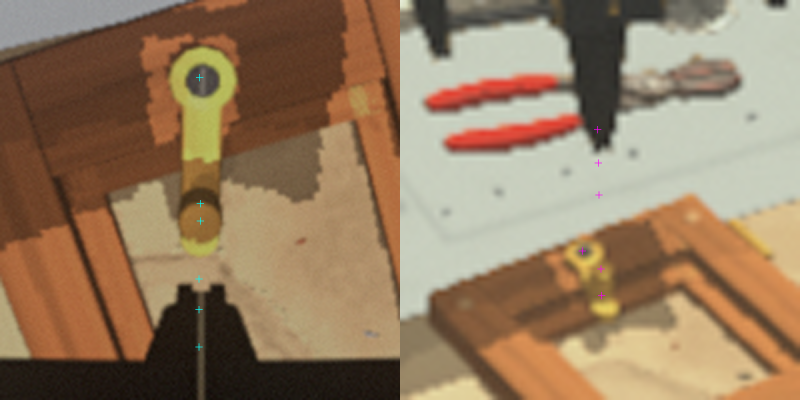

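{"method": "drive_tool", "body": {
  "increments": [
    [[0, 0, 0.6], [0.0, 0.0, 0]],
    [[0, 0, 0], [0.0, 0.0, 0]],
    [[0, 0, 0], [0, 0, 0]],
    [[0, 0, 0.6], [0, 0, 0]],
    [[0, 0, 0.6], [0, 0, 0]]
  ],
  "jaw": -0.1
}}

```text
t: 5.72
eef_pos: [508.0, 188.7, 37.2]
tcp_rot: [3.14, -0.001, 1.37]
ft_force: [0.3, -0.6, -0.3]
opening: 0.3
```

{"method": "drive_tool", "body": {
  "increments": [
    [[0, 0, 0.3], [0.0, 0.0, 0]],
    [[0, 0, 0.2], [0.0, 0.0, 0]],
    [[0, 0, 0.2], [0, 0, 0]],
    [[0, 0, 0], [0, 0, 0]],
    [[0, 0, 0], [0, 0, 0]]
  ]
}}

```text
t: 6.13
eef_pos: [507.5, 188.6, 16.1]
tcp_rot: [3.141, -0.0, 1.37]
ft_force: [0.5, -0.7, 0.5]
opening: 0.448
```

```bash
python3 - <<'E'
from h import *
np.set_printoptions(precision=1,suppress=True)
p=env.read_camera('wrist');q=env.read_camera('scene')
e=np.array(env.state()['eef_pos']);print(e)
X=[e,e+[0,0,19],e+[0,0,38],[514.7,226,29],[507.3,188.7,28],[507.3,188.7,45]]
A=proj(q,X);B=projw(p,X);print(A,B)
a=p['pixels'].copy();c=q['pixels'].copy()
a=cv2.resize(a[160:320,240:400],(600,600),interpolation=2);c=cv2.resize(c[180:260,270:350],(600,600),interpolation=2)
for i in range(1):
    cv2.drawMarker(a,tuple(int(v) for v in (B[i]-[240,160]+.5)*3.75),(255,255,0),0,10)
    cv2.drawMarker(c,tuple(int(v) for v in (A[i]-[270,180]+.5)*7.5),(255,0,255),0,10)
cv2.imwrite('pics/w5z.png',cv2.resize(np.hstack([a,c]),(800,400),interpolation=cv2.INTER_AREA))
E
```

```text
[507.7 188.6  16.4]
[[310.1 242.3]
 [310.  236.3]
 [309.8 230.2]
 [306.  229.6]
 [309.8 238.7]
 [309.7 233.3]] [[320.5 271.3]
 [320.6 284. ]
 [320.7 299.1]
 [319.5 211.1]
 [319.8 278.8]
 [319.8 291.2]]
```

View pics/w5z.png

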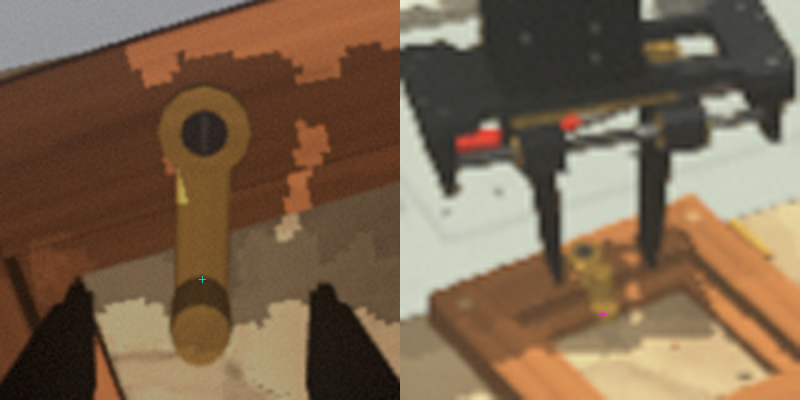

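{"method": "drive_tool", "body": {
  "increments": [
    [[0, 0, 0.12], [0.0, 0.0, 0]],
    [[0, 0, 0.12], [0.0, 0.0, 0]],
    [[0, 0, 0.1], [0, 0, 0]],
    [[0, 0, 0], [0, 0, 0]]
  ]
}}

```text
t: 6.57
eef_pos: [507.1, 188.5, 5.0]
tcp_rot: [-3.141, 0.0, 1.37]
ft_force: [-0.0, -0.5, -0.8]
opening: 0.453
```

{"method": "drive_tool", "body": {
  "increments": [
    [[0, 0, 0], [0.0, 0.0, 0]],
    [[0, 0, 0], [0.0, 0.0, 0]],
    [[0, 0, 0], [0, 0, 0]],
    [[0, 0, 0], [0, 0, 0]],
    [[0, 0, 0], [0, 0, 0]]
  ],
  "jaw": -1
}}

```text
t: 6.98
eef_pos: [507.4, 188.5, 5.7]
tcp_rot: [3.141, -0.0, 1.37]
ft_force: [-1.1, 0.4, -0.7]
opening: 0.157
```

{"method": "drive_tool", "body": {
  "increments": [
    [[0, 0, 0], [0, 0, 0]],
    [[0, 0, 0], [0, 0, 0]]
  ]
}}

```text
t: 7.15
eef_pos: [507.5, 188.5, 5.7]
tcp_rot: [3.141, -0.0, 1.37]
ft_force: [0.0, 0.1, 0.4]
opening: 0.121
```

{"method": "drive_tool", "body": {
  "increments": [
    [[0, 0, 0], [0, 0, 0]]
  ]
}}

```text
t: 7.23
eef_pos: [507.5, 188.5, 5.7]
tcp_rot: [3.141, -0.0, 1.37]
ft_force: [1.0, 0.7, 0.4]
opening: 0.122
```

{"method": "drive_tool", "body": {
  "increments": [
    [[0.002, -0.095, 0], [0, 0, 0.94]],
    [[0.003, -0.095, 0], [0, 0, 0.94]],
    [[0.002, -0.095, 0], [0, 0, 0.94]],
    [[0.003, -0.095, 0], [0, 0, 0.94]],
    [[0.002, -0.095, 0], [0, 0, 0.94]]
  ]
}}

```text
t: 7.65
eef_pos: [494.6, 194.0, 5.7]
tcp_rot: [3.141, -0.001, 0.99]
ft_force: [2.7, 2.9, -1.0]
opening: 0.12
```

{"method": "drive_tool", "body": {
  "increments": [
    [[0.002, -0.095, 0], [0, 0, 0.94]],
    [[0.003, -0.095, 0], [0, 0, 0.94]],
    [[0.002, -0.095, 0], [0, 0, 0.94]],
    [[0.003, -0.095, 0], [0, 0, 0.94]],
    [[0.002, -0.095, 0], [0, 0, 0.94]]
  ]
}}

```text
t: 8.07
eef_pos: [484.6, 203.9, 5.7]
tcp_rot: [3.141, -0.002, 0.614]
ft_force: [4.0, 1.6, -2.1]
opening: 0.122
```

{"method": "drive_tool", "body": {
  "increments": [
    [[0.002, -0.095, 0], [0, 0, 0.94]],
    [[0.003, -0.095, 0], [0, 0, 0.94]],
    [[0.002, -0.095, 0], [0, 0, 0.94]],
    [[0.003, -0.095, 0], [0, 0, 0.94]],
    [[0.002, -0.095, 0], [0, 0, 0.94]]
  ]
}}

```text
t: 8.48
eef_pos: [479.0, 216.7, 5.8]
tcp_rot: [-3.141, -0.003, 0.239]
ft_force: [4.3, 1.0, -3.0]
opening: 0.121
```

{"method": "drive_tool", "body": {
  "increments": [
    [[0.002, -0.095, 0], [0, 0, 0.94]],
    [[0.003, -0.095, 0], [0, 0, 0.94]],
    [[0, 0, 0], [0, 0, 0]]
  ]
}}

```text
t: 8.73
eef_pos: [478.0, 222.6, 5.8]
tcp_rot: [-3.141, -0.003, 0.087]
ft_force: [4.5, 2.3, -3.1]
opening: 0.124
```

```bash
python3 - <<'E'
from h import *
p=shot('wrist','w6')
s=env.state();print(s['eef_pos'],s['joints'],s['ft_force'],s['opening'])
E
```

```text
[478.06346675 222.4551311    5.77550141] [3.10171017e-01 6.08864214e-01 1.95967234e+00 1.50357861e-04
 5.70070350e-01 1.79010604e+00] [ 4.44998764  2.5637477  -2.80840268] 0.11991899171624602
```

View pics/w6.png

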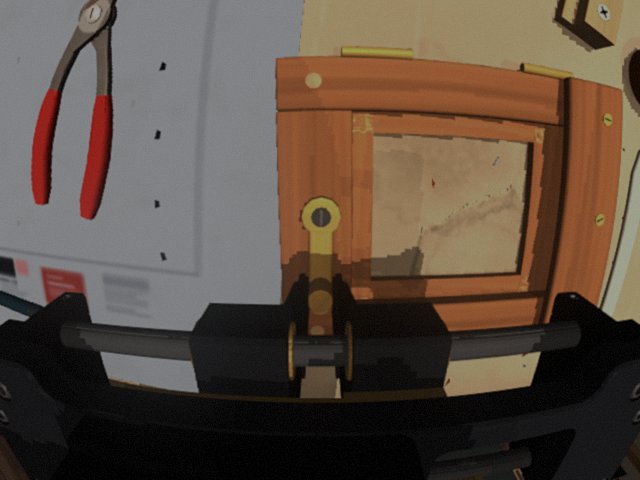

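{"method": "drive_tool", "body": {
  "increments": [
    [[0, 0, 0], [0, 0, 0]],
    [[0, 0, 0], [0, 0, 0]],
    [[0, 0, 0], [0, 0, 0]]
  ],
  "jaw": -0.1
}}

```text
t: 9.03
eef_pos: [476.5, 221.7, 5.6]
tcp_rot: [3.142, 0.001, 0.092]
ft_force: [-0.2, -0.5, -0.2]
opening: 0.276
```

{"method": "drive_tool", "body": {
  "increments": [
    [[0, 0, -0.4], [0, 0, 0]],
    [[0, 0, -0.9], [0, 0, 0]],
    [[0, 0, -1], [0, 0, 0]],
    [[0.3, 0.3, -1], [0, 0, 0]],
    [[0.3, 0.8, -0.8], [0, 0, 0]]
  ]
}}

```text
t: 9.45
eef_pos: [497.6, 191.8, 130.8]
tcp_rot: [-3.141, -0.001, 0.094]
ft_force: [0.4, -0.6, 0.9]
opening: 0.45
```

{"method": "drive_tool", "body": {
  "increments": [
    [[0, 0.6, -0.4], [0, 0, 0]],
    [[0, 0, 0], [0, 0, 0]],
    [[0, 0, 0], [0, 0, 0]]
  ]
}}

```text
t: 9.7
eef_pos: [499.3, 172.2, 141.0]
tcp_rot: [-3.141, -0.001, 0.09]
ft_force: [-0.4, -0.5, -0.2]
opening: 0.452
```

```bash
python3 - <<'E'
from h import *
np.set_printoptions(precision=2,suppress=True)
p=shot('wrist','w7')
s=env.state();print(s['t'],s['eef_pos'],s['tcp_rot'],s['ft_force'],s['opening'])
np.savez('w7.npz',**{k:np.array(p[k]) for k in ['vertical_fov','cx','cy','world_to_cam']})
print([ (x['point'],x['score']) for x in env.tip_of('frame_lip',p)],[ (x['point'],x['score']) for x in env.tip_of('frame',p)],[ (x['point'],x['score']) for x in env.tip_of('turn_button_knob',p)])
E
```

```text
9.75 [498.84 172.69 140.21] [-3.14  0.    0.09] [ 0.88  0.17 -0.72] 0.4534743339468146
[([533.3, 94.1, 24.6], 0.93)] [([476.3, 218.5, 35.2], 0.54)] [([480.0, 220.4, 32.1], 0.86)]
```

View pics/w7.png

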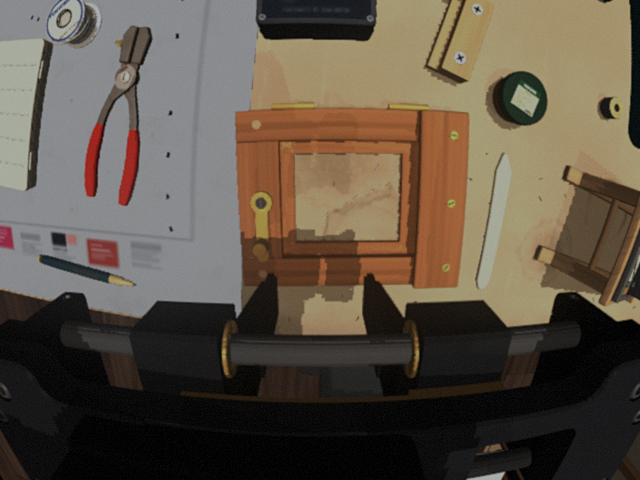

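```bash
python3 - <<'E'
import cv2
a=cv2.imread('pics/w7.png')
cv2.imwrite('pics/w7z.png',cv2.resize(a[100:292,230:486],None,fx=3.125,fy=3.125,interpolation=cv2.INTER_CUBIC))
E
```

```text
(no output)
```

View pics/w7z.png

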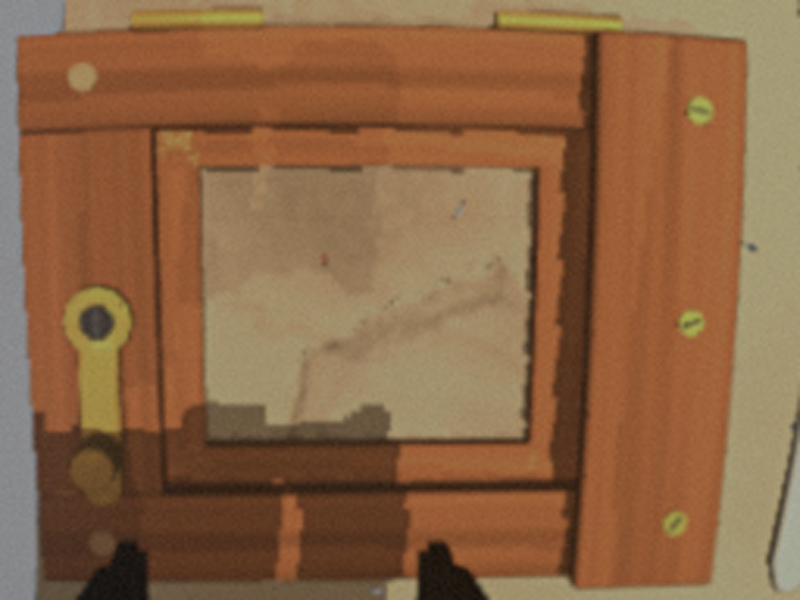

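```bash
cat > fit3.py <<'E'
from h import *
from scipy.optimize import least_squares
np.set_printoptions(precision=2,suppress=True)
p=dict(np.load('w7.npz'))
pts=[((18,37),(102,-81,21)),((43,580),(102,81,21)),((155,129),(68,-53,21)),((164,490),(68,53,21)),((601,33),(-53,-81,32)),((575,587),(-53,81,32)),((746,40),(-102,-81,32)),((710,583),(-102,81,32)),((97,321),(84,0,29))]
z=lambda a,b:((a+.5)/3.125-.5+230,(b+.5)/3.125-.5+100)
W=[ray_zw(p,*z(*uv),X[2]) for uv,X in pts]
def r(q):
    o=[]
    for w,(uv,X) in zip(W,pts):
        X=np.array(X,float)
        if abs(X[0])==102: X[0]+=q[3]
        o.append(R.from_euler('z',q[2]).apply(X)[:2]+q[:2]-w[:2])
    return np.ravel(o)
s=least_squares(r,[524,143,1.67,0]);print(s.x)
d=r(s.x).reshape(-1,2)@np.array([[np.cos(s.x[2]),-np.sin(s.x[2])],[np.sin(s.x[2]),np.cos(s.x[2])]]);print(d)
for uv in [(202,168),(208,440),(535,168),(528,440)]:
    w=ray_zw(p,*z(*uv),10); print(R.from_euler('z',-s.x[2]).apply(w-[s.x[0],s.x[1],0]))
E
python3 fit3.py
```

```text
[524.1  140.44   1.67   4.98]
[[ 1.19 -1.23]
 [ 0.27  0.38]
 [ 0.2  -0.65]
 [-0.28  1.18]
 [ 0.37 -1.34]
 [ 0.13  1.15]
 [-0.9  -0.39]
 [-0.56  0.9 ]
 [-0.42  0.02]]
[ 55.75 -40.73  10.  ]
[55.69 39.82 10.  ]
[-40.12 -41.08  10.  ]
[-40.86  40.6   10.  ]
```

```bash
cat > pan.py <<'E'
from plan import *
def toolR(yaw,tilt):
    P=(R.from_euler('z',yaw)*R.from_euler('y',-tilt)).as_matrix()
    return R.from_matrix(np.c_[-P[:,1],-P[:,0],-P[:,2]])
def tcp(c,yaw,tilt,h,off=25.):
    """reported TCP for tip at height h above panel centre along normal"""
    r=toolR(yaw,tilt); return np.array(c)-r.apply([0,0,h-off]), r
E
python3 -c "
from pan import *
print(env.state()['joints'])
c=(509.5,-175.5,59)
p,r=tcp(c,1.38,.5585,105)
print(p,r.as_euler('xyz'))
plan([(p,r)])"
```

```text
[2.09178826e-01 4.06947438e-01 1.84528265e+00 1.73450345e-04
 8.91195322e-01 1.68732704e+00]
[ 501.46052259 -217.12389094  126.84407495] [-2.58309265  0.         -0.19079633]
[[[-0.08,0.93,0.03],[0.5,0.07,0.25]],[[-0.06,0.92,-0.01],[0.49,0.07,0.24]],[[-0.04,0.93,-0.04],[0.5,0.08,0.25]],[[-0.03,0.93,-0.08],[0.49,0.07,0.24]],[[-0.0,0.92,-0.12],[0.5,0.07,0.25]]]
[[[0.01,0.92,-0.15],[0.49,0.07,0.25]],[[0.03,0.91,-0.19],[0.5,0.08,0.24]],[[0.06,0.9,-0.23],[0.49,0.07,0.25]],[[0.07,0.89,-0.26],[0.5,0.07,0.24]],[[0.09,0.88,-0.29],[0.5,0.07,0.25]]]
[[[0.1,0.86,-0.33],[0.49,0.07,0.24]],[[0.13,0.85,-0.36],[0.5,0.08,0.25]],[[0.15,0.83,-0.4],[0.49,0.07,0.25]],[[0.16,0.81,-0.42],[0.5,0.07,0.24]]]
end [ 501.378 -217.157  126.678] [-2.583 -0.    -0.191]
```

{"method": "drive_tool", "body": {
  "increments": [
    [[-0.08, 0.93, 0.03], [0.5, 0.07, 0.25]],
    [[-0.06, 0.92, -0.01], [0.49, 0.07, 0.24]],
    [[-0.04, 0.93, -0.04], [0.5, 0.08, 0.25]],
    [[-0.03, 0.93, -0.08], [0.49, 0.07, 0.24]],
    [[0, 0.92, -0.12], [0.5, 0.07, 0.25]]
  ]
}}

```text
t: 10.32
eef_pos: [499.9, 32.9, 135.5]
tcp_rot: [-2.94, -0.018, -0.009]
ft_force: [0.8, -0.2, 0.1]
opening: 0.45
```

{"method": "drive_tool", "body": {
  "increments": [
    [[0.01, 0.92, -0.15], [0.49, 0.07, 0.25]],
    [[0.03, 0.91, -0.19], [0.5, 0.08, 0.24]],
    [[0.06, 0.9, -0.23], [0.49, 0.07, 0.25]],
    [[0.07, 0.89, -0.26], [0.5, 0.07, 0.24]],
    [[0.09, 0.88, -0.29], [0.5, 0.07, 0.25]]
  ]
}}

```text
t: 10.73
eef_pos: [501.1, -106.9, 130.7]
tcp_rot: [-2.739, -0.017, -0.111]
ft_force: [1.0, -0.3, 0.5]
opening: 0.451
```

{"method": "drive_tool", "body": {
  "increments": [
    [[0.1, 0.86, -0.33], [0.49, 0.07, 0.24]],
    [[0.13, 0.85, -0.36], [0.5, 0.08, 0.25]],
    [[0.15, 0.83, -0.4], [0.49, 0.07, 0.25]],
    [[0.16, 0.81, -0.42], [0.5, 0.07, 0.24]],
    [[0, 0, 0], [0, 0, 0]]
  ]
}}

```text
t: 11.15
eef_pos: [501.8, -222.0, 125.5]
tcp_rot: [-2.58, -0.0, -0.196]
ft_force: [-0.3, 0.4, -1.0]
opening: 0.449
```

{"method": "drive_tool", "body": {
  "increments": [
    [[0, 0, 0], [0, 0, 0]],
    [[0, 0, 0], [0, 0, 0]]
  ]
}}

```text
t: 11.32
eef_pos: [501.7, -216.8, 126.8]
tcp_rot: [-2.582, -0.0, -0.191]
ft_force: [-0.8, 0.1, -0.3]
opening: 0.449
```

```bash
cat > look.py <<'E'
import sys
from pan import *
np.set_printoptions(precision=2,suppress=True)
name=sys.argv[1]
p=shot('wrist','w'+name);q=shot('scene','s'+name)
s=env.state();print(s['t'],s['eef_pos'],s['tcp_rot'],s['ft_force'],s['opening'],s['joints'])
np.savez('w%s.npz'%name,**{k:np.array(p[k]) for k in ['vertical_fov','cx','cy','world_to_cam']})
np.savez('s%s.npz'%name,**{k:np.array(q[k]) for k in ['vertical_fov','cx','cy','world_to_cam']})
for n in sys.argv[2:]:
    for c,k in (('w',p),('s',q)): print(c,n,[(x['point'],round(x['score'],2)) for x in env.tip_of(n,k)[:1]])
E
python3 look.py 8 panel_bar panel_center panel_low_edge
```

```text
11.4167 [ 501.89 -216.32  127.48] [-2.58 -0.   -0.19] [-0.11  0.5   0.24] 0.4494592107879079 [-0.78  0.57  1.72  0.49  1.22  0.72]
w panel_bar [([506.5, -182.7, 69.7], 0.92)]
s panel_bar [([527.4, 88.6, 25.8], 0.65)]
w panel_center [([507.8, -175.0, 57.2], 0.62)]
s panel_center [([513.2, -179.6, 62.4], 0.55)]
w panel_low_edge [([497.9, -228.6, 25.7], 0.79)]
s panel_low_edge [([498.4, -227.5, 22.1], 0.57)]
```

View pics/w8.png

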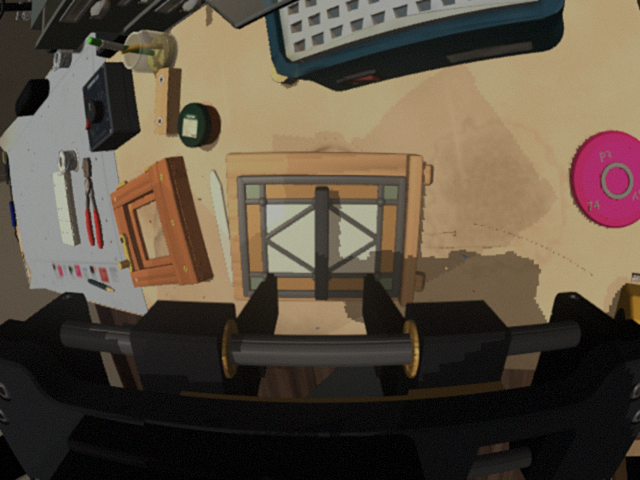

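View pics/s8.png

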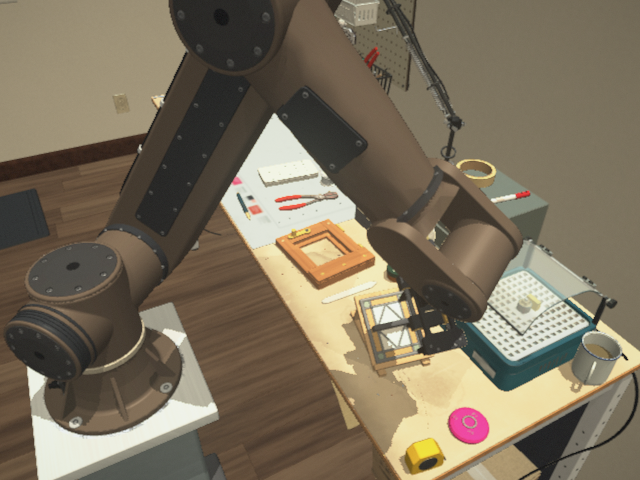

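```bash
python3 - <<'E'
import cv2
a=cv2.imread('pics/w8.png')
cv2.imwrite('pics/w8z.png',cv2.resize(a[150:310,222:422],None,fx=4,fy=4,interpolation=cv2.INTER_CUBIC)[:600])
E
```

```text
(no output)
```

View pics/w8z.png

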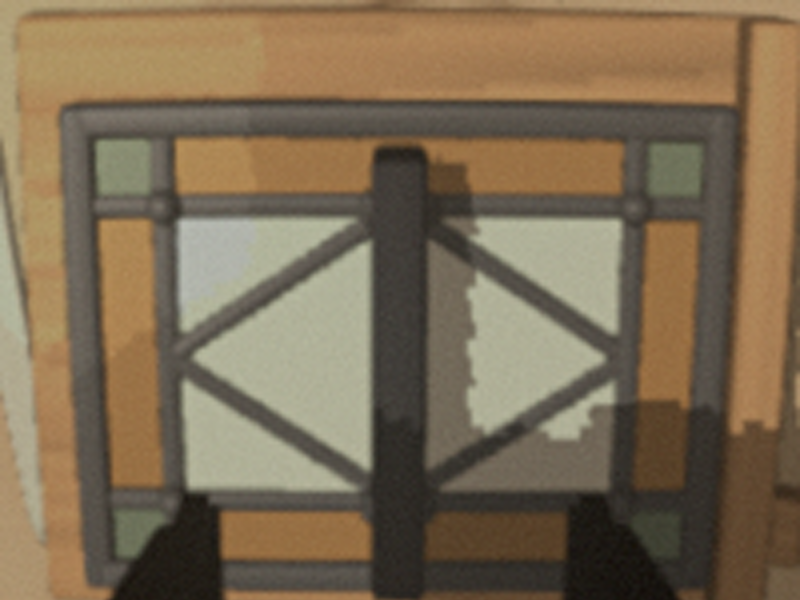

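```bash
cat > fit4.py <<'E'
from pan import *
from scipy.optimize import least_squares
np.set_printoptions(precision=3,suppress=True)
p=dict(np.load('w8.npz'))
pts=[((62,103),(65,-50,4)),((737,107),(-65,-50,4)),((88,588),(65,50,4)),((708,588),(-65,50,4)),((373,149),(5,-42,25)),((426,149),(-5,-42,25)),((373,597),(5,42,25)),((426,597),(-5,42,25))]
z=lambda a,b:np.array([(a+.5)/4-.5+222,(b+.5)/4-.5+150])
def r(q):
    M=R.from_euler('z',q[3])*R.from_euler('y',-q[4])*R.from_euler('x',q[5])
    o=[projw(p,M.apply(X)+q[:3])[0]-z(*uv) for uv,X in pts]
    return np.r_[np.ravel(o),(q[4]-.5585)*50,q[5]*50]
s=least_squares(r,[509,-175,59,1.38,.5585,0],loss='soft_l1');print(s.x);print(r(s.x).reshape(-1,2))
J=np.linalg.inv(s.jac.T@s.jac)**1;print(np.sqrt(np.diag(J)))
M=R.from_euler('z',s.x[3])*R.from_euler('y',-s.x[4]);print('bar',M.apply([0,0,14.5])+s.x[:3],'low',M.apply([-65,0,0])+s.x[:3])
E
python3 fit4.py
```

```text
[ 508.01  -175.342   56.758    1.379    0.559    0.027]
[[-0.1   -0.104]
 [ 0.024 -0.828]
 [-0.34  -0.149]
 [ 0.524 -0.017]
 [-0.348  0.894]
 [ 0.606  0.916]
 [-0.062 -0.3  ]
 [-0.182 -0.29 ]
 [ 0.032  1.351]]
[0.457 0.87  1.214 0.006 0.012 0.018]
bar [ 506.546 -182.893   69.049] low [ 497.523 -229.436   22.278]
```

```bash
python3 - <<'E'
from pan import *
np.set_printoptions(precision=2,suppress=True)
p=dict(np.load('w8.npz'));W=p['world_to_cam'];o=-W[:3,:3].T@W[:3,3]
print(R.from_euler('xyz',[-2.582,0,-.19]).inv().apply(o-[501.8,-216.5,127.3]))
p=dict(np.load('w7.npz'));W=p['world_to_cam'];o=-W[:3,:3].T@W[:3,3]
print(R.from_euler('xyz',[-3.14,0,.09]).inv().apply(o-[499,172.6,140.5]))
c=(508.3,-175.2,57)
e=np.array([501.5,-217.,127.])
for h in (40,8.):
    q,r=tcp(c,1.38,.5585,h);print(h,q)
q1,r=tcp(c,1.38,.5585,40);q2,_=tcp(c,1.38,.5585,8.5)
plan([(q1,r,3),(q2,r,3)],start=(e,env.state()['tcp_rot']),dec=3)
E
```

```text
[  76.59    1.07 -202.06]
[  76.77    0.62 -202.49]
40 [ 506.79 -183.     69.72]
8.0 [ 510.01 -166.35   42.58]
[[[-0.015,0.014,0.742],[-0.002,-0.007,0.006]],[[-0.015,0.013,0.742],[-0.003,-0.007,0.006]],[[-0.014,0.014,0.742],[-0.002,-0.007,0.006]],[[-0.0,-0.0,0.35],[-0.0,0.0,-0.0]],[[-0.0,-0.0,0.35],[-0.0,0.0,-0.0]]]
[[[-0.0,-0.0,0.35],[-0.0,0.0,-0.0]]]
end [ 509.958 -166.631   43.013] [-2.583  0.    -0.191]
```

{"method": "drive_tool", "body": {
  "increments": [
    [[-0.015, 0.014, 0.74], [0, 0, 0]],
    [[-0.015, 0.014, 0.74], [0, 0, 0]],
    [[-0.015, 0.014, 0.74], [0, 0, 0]],
    [[0, 0, 0], [0, 0, 0]],
    [[0, 0, 0], [0, 0, 0]]
  ]
}}

```text
t: 12.13
eef_pos: [507.0, -183.4, 70.4]
tcp_rot: [-2.582, -0.001, -0.19]
ft_force: [-1.0, -0.4, 0.2]
opening: 0.448
```

```bash
python3 look.py 9; python3 - <<'E'
from pan import *
a=cv2.imread('pics/s9.png');b=cv2.imread('pics/w9.png')
cv2.imwrite('pics/z9.png',np.hstack([cv2.resize(a[270:380,340:450],(400,400),interpolation=2),cv2.resize(b[130:330,220:420],(400,400),interpolation=2)]))
E
```

```text
12.2333 [ 507.57 -184.61   71.38] [-2.58 -0.   -0.19] [-0.09 -1.02  0.41] 0.4508330107384334 [-0.74  0.64  1.8   0.54  1.08  0.68]
```

View pics/z9.png

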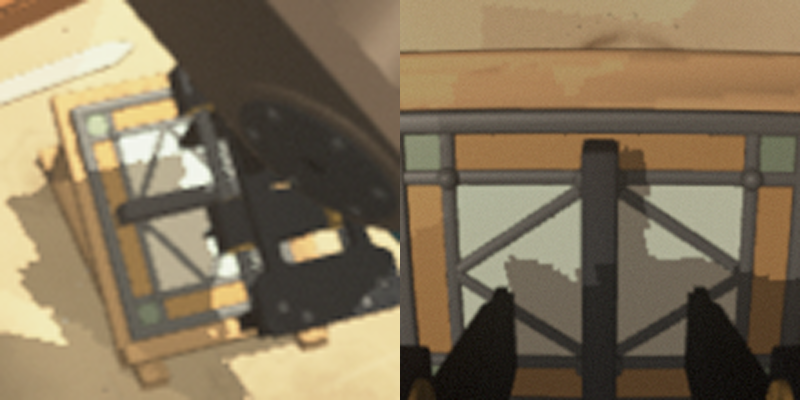

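{"method": "drive_tool", "body": {
  "increments": [
    [[0, 0, 0.35], [0, 0, 0]],
    [[0, 0, 0.3], [0, 0, 0]],
    [[0, 0, 0.2], [0, 0, 0]],
    [[0, 0, 0], [0, 0, 0]],
    [[0, 0, 0], [0, 0, 0]]
  ]
}}

```text
t: 12.65
eef_pos: [509.6, -170.3, 48.5]
tcp_rot: [-2.582, -0.001, -0.191]
ft_force: [-0.3, 0.5, -0.5]
opening: 0.452
```

{"method": "drive_tool", "body": {
  "increments": [
    [[0, 0, 0.07], [0, 0, 0]],
    [[0, 0, 0.06], [0, 0, 0]],
    [[0, 0, 0.06], [0, 0, 0]],
    [[0, 0, 0], [0, 0, 0]]
  ]
}}

```text
t: 12.98
eef_pos: [510.2, -167.4, 43.8]
tcp_rot: [-2.582, -0.002, -0.191]
ft_force: [-0.3, 0.7, -0.2]
opening: 0.448
```

```bash
python3 look.py 10; python3 - <<'E'
from pan import *
a=cv2.imread('pics/s10.png');b=cv2.imread('pics/w10.png')
cv2.imwrite('pics/z10.png',np.hstack([cv2.resize(a[270:380,340:450],(400,400),interpolation=2),cv2.resize(b[130:330,220:420],(400,400),interpolation=2)]))
E
```

```text
13.0833 [ 510.32 -167.62   43.99] [-2.58 -0.   -0.19] [-0.19 -0.39  0.27] 0.45224970118564106 [-0.71  0.67  1.83  0.57  1.02  0.65]
```

View pics/z10.png

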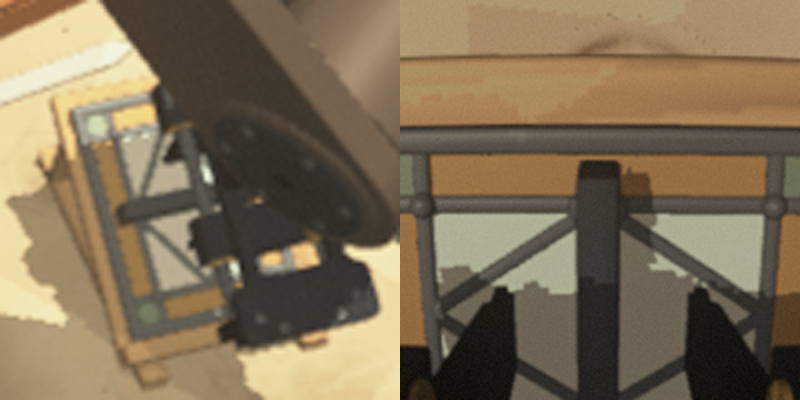

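{"method": "drive_tool", "body": {
  "increments": [
    [[0, 0, 0], [0, 0, 0]],
    [[0, 0, 0], [0, 0, 0]],
    [[0, 0, 0], [0, 0, 0]],
    [[0, 0, 0], [0, 0, 0]],
    [[0, 0, 0], [0, 0, 0]]
  ],
  "jaw": -1
}}

```text
t: 13.5
eef_pos: [510.3, -167.6, 44.0]
tcp_rot: [-2.582, -0.002, -0.191]
ft_force: [0.2, 0.2, -1.2]
opening: 0.155
```

{"method": "drive_tool", "body": {
  "increments": [
    [[0, 0, 0], [0, 0, 0]],
    [[0, 0, 0], [0, 0, 0]],
    [[0, 0, 0], [0, 0, 0]],
    [[0, 0, 0], [0, 0, 0]]
  ]
}}

```text
t: 13.83
eef_pos: [510.4, -167.2, 44.2]
tcp_rot: [-2.582, -0.002, -0.191]
ft_force: [1.7, 4.2, 4.2]
opening: 0.099
```

```bash
python3 look.py 11; python3 - <<'E'
from pan import *
s=env.state();print(s['eef_pos'],s['tcp_rot'],s['moment'])
E
```

```text
13.9333 [ 510.4  -167.24   44.24] [-2.58 -0.   -0.19] [1.82 4.1  5.39] 0.09916319958055672 [-0.71  0.67  1.83  0.57  1.02  0.65]
[ 510.40327447 -167.23622917   44.23639403] [-2.58153211e+00 -1.82778334e-03 -1.91330904e-01] [ 0.94441393 -0.13821289 -0.10617228]
```

View pics/w11.png

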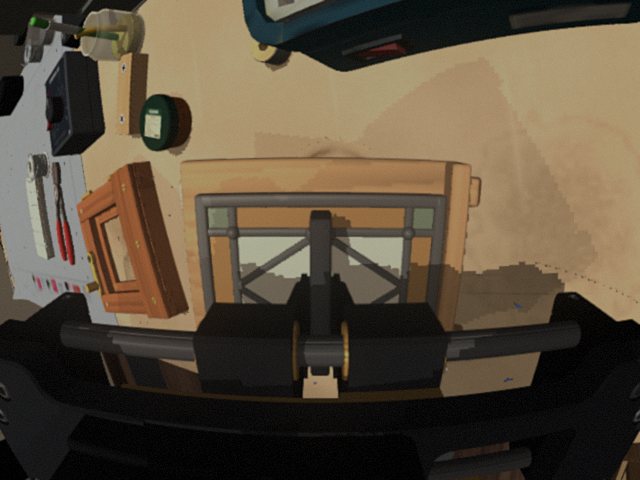

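{"method": "drive_tool", "body": {
  "increments": [
    [[0, 0, -0.1], [0, 0, 0]],
    [[0, 0, -0.2], [0, 0, 0]],
    [[0, 0, -0.3], [0, 0, 0]],
    [[0, 0, -0.4], [0, 0, 0]],
    [[0, 0, -0.4], [0, 0, 0]]
  ]
}}

```text
t: 14.35
eef_pos: [505.7, -190.3, 79.9]
tcp_rot: [-2.583, -0.001, -0.191]
ft_force: [-0.6, -0.3, -3.5]
opening: 0.102
```

{"method": "drive_tool", "body": {
  "increments": [
    [[0, 0, -0.5], [0, 0, 0]],
    [[0, 0, -0.6], [0, 0, 0]],
    [[0, 0, -0.5], [0, 0, 0]],
    [[0, 0, -0.2], [0, 0, 0]],
    [[0, 0, 0], [0, 0, 0]]
  ]
}}

```text
t: 14.77
eef_pos: [500.7, -219.1, 126.5]
tcp_rot: [-2.584, -0.004, -0.192]
ft_force: [-0.0, -0.3, -3.2]
opening: 0.105
```

```bash
python3 look.py 12; python3 - <<'E'
from pan import *
a=cv2.imread('pics/w12.png')
cv2.imwrite('pics/w12z.png',cv2.resize(a[180:330,180:460],(800,429),interpolation=2))
E
```

```text
14.8667 [ 500.23 -217.6   125.07] [-2.58 -0.   -0.19] [ 0.38  0.4  -3.38] 0.10661314304201595 [-0.78  0.58  1.72  0.49  1.22  0.72]
```

View pics/w12z.png

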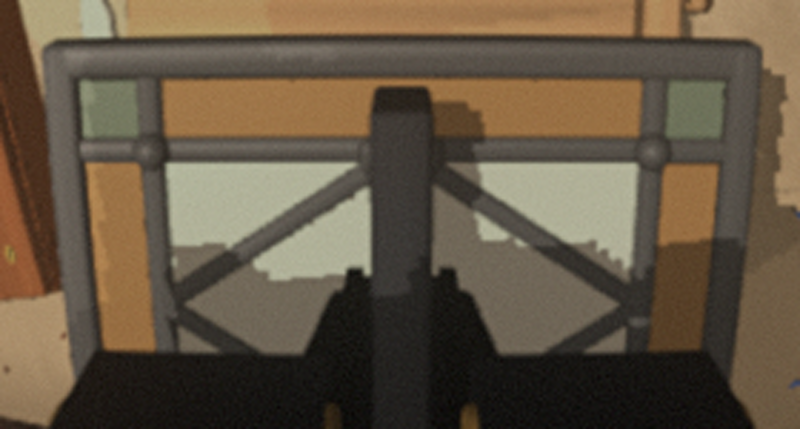

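View pics/s12.png

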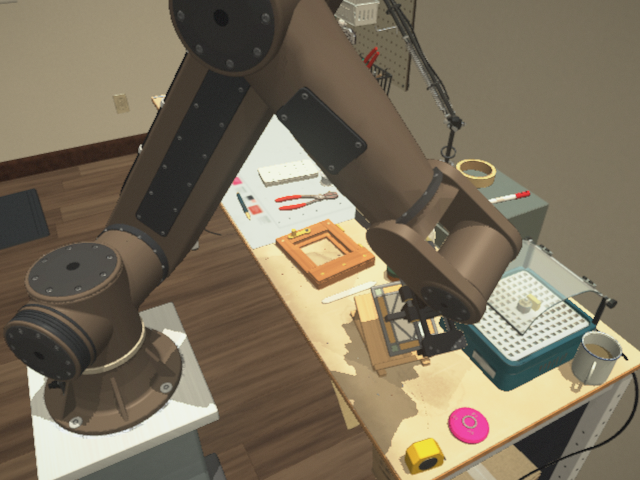

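```bash
cat > fit5.py <<'E'
from pan import *
from scipy.optimize import least_squares
np.set_printoptions(precision=3,suppress=True)
# camera in tool frame, from w8 orientation
p=dict(np.load('w12.npz'))
W=p['world_to_cam']; 
e=np.array([500.6,-217.5,125.5]); r0=R.from_euler('xyz',[-2.582,-0.001,-.191])
o=-W[:3,:3].T@W[:3,3];print('cam in tool',r0.inv().apply(o-e))
# force cam offset known (76.7,.8,-202.3): set e from cam
e=o-r0.apply([76.7,.8,-202.3]); print(e)
Q=R.from_matrix(np.array([[0,-1,0],[-1,0,0],[0,0,-1.]]))  # panel axes in tool
pts=[((45,42),(65,-50,4)),((760,44),(-65,-50,4)),((373,88),(5,-42,25)),((431,88),(-5,-42,25))]
k=280/800
z=lambda a,b:np.array([(a+.5)*k-.5+180,(b+.5)*k-.5+180])
def r(q):
    o=[projw(p,r0.apply((Q*R.from_rotvec(q[3:])).apply(X)+q[:3])+e)[0]-z(*uv) for uv,X in pts]
    return np.r_[np.ravel(o),q[3:]*[100,30,30]]
s=least_squares(r,[0,0,-15,0,0,0]);print(s.x,'(tool xyz of panel centre; rot x,y,z in panel)');print(r(s.x)[:-3].reshape(-1,2))
c=np.array([508.3,-175.2,57]);print('prior',R.from_euler('xyz',[-2.582,-.001,-.191]).inv().apply(c-[510.35,-167.4,44.1]))
E
python3 fit5.py
```

```text
cam in tool [  76.483    0.636 -204.165]
[ 500.224 -218.294  127.167]
[  0.652   1.552 -13.957   0.021   0.005  -0.002] (tool xyz of panel centre; rot x,y,z in panel)
[[ 0.553 -2.939]
 [-0.603 -2.947]
 [-0.921  2.505]
 [ 0.961  2.568]]
prior [ -0.519  -0.028 -15.205]
```

```bash
sed -i 's/((373,88),(5,-42,25)),((431,88),(-5,-42,25))/((373,112),(5,-42,25)),((432,112),(-5,-42,25)),((374,88),(5,-42,4)),((430,88),(-5,-42,4))/' fit5.py; python3 fit5.py; sed -i 's/((373,149),(5,-42,25)),((426,149),(-5,-42,25))/((373,158),(5,-42,25)),((426,158),(-5,-42,25))/' fit4.py; python3 fit4.py
```

```text
cam in tool [  76.483    0.636 -204.165]
[ 500.224 -218.294  127.167]
[ -1.155   1.549 -14.172  -0.001   0.003  -0.002] (tool xyz of panel centre; rot x,y,z in panel)
[[-0.104  1.029]
 [-0.055  1.016]
 [-0.838 -0.217]
 [ 0.774 -0.157]
 [-0.01  -0.807]
 [ 0.224 -0.753]]
prior [ -0.519  -0.028 -15.205]
[ 507.649 -174.986   56.316    1.379    0.559    0.008]
[[-0.183  0.537]
 [ 0.158 -0.097]
 [ 0.    -0.359]
 [ 0.084 -0.167]
 [-0.312 -0.039]
 [ 0.65  -0.009]
 [-0.058  0.057]
 [-0.252  0.072]
 [ 0.049  0.389]]
[0.416 0.822 1.164 0.006 0.012 0.014]
bar [ 506.179 -182.541   68.605] low [ 497.127 -229.062   21.817]
```

```bash
cat > ins.py <<'E'
from pan import *
F=np.array([524.2,140.9]); FY=1.67; T=np.array([-1.0,1.2,-14.5])
def pose(xl,zl,th,dy=0,F=None,FY=None,T=None):
    F=globals()['F'] if F is None else F; FY=globals()['FY'] if FY is None else FY; T=globals()['T'] if T is None else T
    X=xl+65*np.cos(th)-4*np.sin(th); Z=zl+65*np.sin(th)+4*np.cos(th)
    w=R.from_euler('z',FY).apply([X,dy,0]); c=np.array([F[0]+w[0],F[1]+w[1],Z])
    r=toolR(FY,th); return c-r.apply(T), r
def cpose(c,yaw,th,T=T):
    r=toolR(yaw,th); return np.array(c)-r.apply(T), r
E
python3 -c "
from ins import *
s=env.state()
a=cpose((512,-60,185),1.5,.45);b=pose(-40,75,.35)
print(a[0],b[0])
plan([(*a,9),(*b,12)],start=((500.2,-218.,126.8),(-2.582,-.001,-.191)))"
```

```text
[513.52006866 -52.70170631 172.46547566] [522.64112199 166.65915644  87.83642137]
[[[-0.07,-0.61,0.18],[-0.15,-0.08,-0.15]],[[-0.06,-0.61,0.17],[-0.15,-0.08,-0.14]],[[-0.05,-0.61,0.17],[-0.16,-0.09,-0.15]],[[-0.04,-0.62,0.16],[-0.15,-0.08,-0.14]],[[-0.04,-0.61,0.15],[-0.15,-0.08,-0.15]]]
[[[-0.02,-0.62,0.15],[-0.15,-0.08,-0.14]],[[-0.02,-0.62,0.14],[-0.15,-0.08,-0.15]],[[-0.01,-0.63,0.13],[-0.16,-0.09,-0.14]],[[-0.0,-0.62,0.12],[-0.15,-0.08,-0.15]],[[-0.02,-0.45,0.48],[-0.1,-0.07,-0.16]]]
[[[-0.01,-0.45,0.47],[-0.11,-0.07,-0.17]],[[0.0,-0.45,0.47],[-0.1,-0.07,-0.16]],[[0.01,-0.46,0.46],[-0.1,-0.07,-0.16]],[[0.02,-0.46,0.47],[-0.11,-0.06,-0.17]],[[0.02,-0.47,0.45],[-0.1,-0.07,-0.16]]]
[[[0.03,-0.47,0.46],[-0.11,-0.07,-0.16]],[[0.05,-0.47,0.45],[-0.1,-0.07,-0.17]],[[0.05,-0.48,0.44],[-0.1,-0.07,-0.16]],[[0.06,-0.48,0.44],[-0.11,-0.07,-0.16]],[[0.06,-0.48,0.44],[-0.1,-0.07,-0.16]]]
[[[0.08,-0.48,0.43],[-0.1,-0.07,-0.17]]]
end [522.661 166.537  87.805] [-2.791  0.     0.099]
```

{"method": "drive_tool", "body": {
  "increments": [
    [[-0.05, -0.61, 0.1], [-0.15, -0.08, -0.15]],
    [[-0.05, -0.61, 0.14], [-0.15, -0.08, -0.14]],
    [[-0.05, -0.61, 0.16], [-0.16, -0.09, -0.15]],
    [[-0.05, -0.62, 0.16], [-0.15, -0.08, -0.14]],
    [[-0.05, -0.61, 0.16], [-0.15, -0.08, -0.15]]
  ]
}}

```text
t: 15.28
eef_pos: [507.3, -126.2, 152.9]
tcp_rot: [-2.643, -0.002, -0.123]
ft_force: [0.5, -0.2, -2.6]
opening: 0.104
```

{"method": "drive_tool", "body": {
  "increments": [
    [[-0.02, -0.62, 0.15], [-0.15, -0.08, -0.14]],
    [[-0.02, -0.62, 0.15], [-0.15, -0.08, -0.15]],
    [[-0.01, -0.63, 0.15], [-0.16, -0.09, -0.14]],
    [[-0.01, -0.62, 0.15], [-0.15, -0.08, -0.15]],
    [[-0.02, -0.45, 0.48], [-0.1, -0.07, -0.16]]
  ]
}}

```text
t: 15.7
eef_pos: [514.7, -33.6, 165.7]
tcp_rot: [-2.701, -0.002, -0.056]
ft_force: [1.1, -0.0, -3.6]
opening: 0.102
```

{"method": "drive_tool", "body": {
  "increments": [
    [[-0.01, -0.45, 0.47], [-0.11, -0.07, -0.17]],
    [[0, -0.45, 0.47], [-0.1, -0.07, -0.16]],
    [[0.01, -0.46, 0.46], [-0.1, -0.07, -0.16]],
    [[0.02, -0.46, 0.47], [-0.11, -0.06, -0.17]],
    [[0.02, -0.47, 0.45], [-0.1, -0.07, -0.16]]
  ]
}}

```text
t: 16.12
eef_pos: [517.5, 57.7, 128.7]
tcp_rot: [-2.742, -0.001, 0.015]
ft_force: [1.1, 0.1, -4.4]
opening: 0.102
```

{"method": "drive_tool", "body": {
  "increments": [
    [[0.03, -0.47, 0.46], [-0.11, -0.07, -0.16]],
    [[0.05, -0.47, 0.45], [-0.1, -0.07, -0.17]],
    [[0.05, -0.48, 0.44], [-0.1, -0.07, -0.16]],
    [[0.06, -0.48, 0.44], [-0.11, -0.07, -0.16]],
    [[0.06, -0.48, 0.44], [-0.1, -0.07, -0.16]]
  ]
}}

```text
t: 16.53
eef_pos: [521.1, 149.1, 93.3]
tcp_rot: [-2.784, 0.001, 0.086]
ft_force: [0.7, -0.8, -4.1]
opening: 0.1
```

{"method": "drive_tool", "body": {
  "increments": [
    [[0.08, -0.48, 0.43], [-0.1, -0.07, -0.17]],
    [[0, 0, 0], [0, 0, 0]],
    [[0, 0, 0], [0, 0, 0]]
  ]
}}

```text
t: 16.78
eef_pos: [521.7, 167.0, 86.4]
tcp_rot: [-2.791, 0.002, 0.101]
ft_force: [-0.0, 0.2, -2.1]
opening: 0.1
```

```bash
python3 look.py 13 panel_bar panel_low_edge frame_lip
```

```text
16.8833 [522.43 165.8   87.08] [-2.79  0.    0.1 ] [ 0.74 -0.16 -3.7 ] 0.1040626999547297 [-0.01  0.52  1.89  0.48  0.83  1.12]
w panel_bar [([524.6, 158.5, 114.4], 0.6)]
s panel_bar [([522.0, 157.1, 114.5], 0.76)]
w panel_low_edge [([525.1, 100.2, 84.1], 0.81)]
s panel_low_edge [([531.0, 101.3, 80.2], 0.88)]
w frame_lip [([533.5, 95.0, 26.3], 0.98)]
s frame_lip [([527.2, 88.3, 25.9], 0.75)]
```

View pics/w13.png

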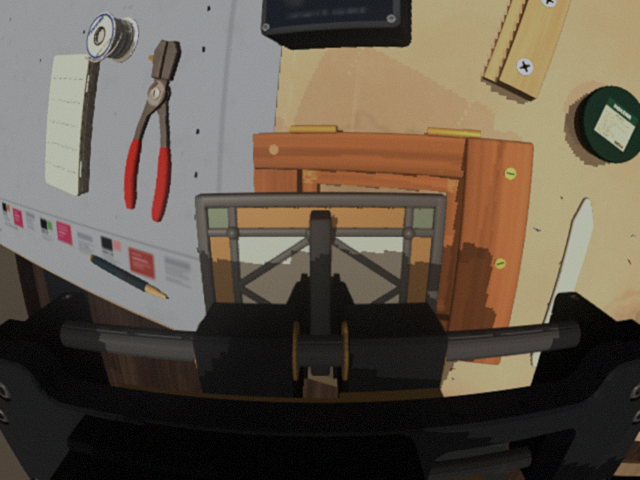

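View pics/s13.png

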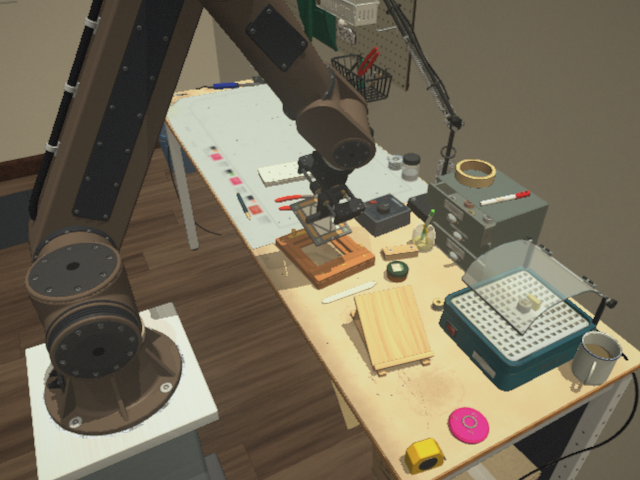

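```bash
cat > ov.py <<'E'
import sys
from ins import *
def overlay(name,xywh=None,Fp=None,T=T,out=None,th=None):
    p=dict(np.load('w%s.npz'%name)); W=p['world_to_cam']; a=cv2.imread('pics/w%s.png'%name)
    s=np.load('w%s.npz'%name)
    k=2.5; x0,y0,w,h=xywh or (190,110,320,240)
    b=cv2.resize(a[y0:y0+h,x0:x0+w],None,fx=k,fy=k,interpolation=2)
    Fo=np.r_[F,0] if Fp is None else np.r_[Fp[:2],0]; fy=FY if Fp is None else Fp[2]
    def line(P,col):
        P=[np.array(P[i])+(np.array(P[i+1])-P[i])*t for i in range(len(P)-1) for t in np.linspace(0,1,12)]
        U=(projw(p,np.array(P))-[x0,y0]+.5)*k
        cv2.polylines(b,[U.astype(np.int32).reshape(-1,1,2)],False,col,1)
    fr=lambda P:[R.from_euler('z',fy).apply(q)+Fo for q in P]
    line(fr([(107,-81,21),(-53,-81,21)]),(0,255,0));line(fr([(107,81,21),(107,-81,21)]),(0,255,0))
    line(fr([(68,-53,21),(-53,-53,21)]),(0,255,0));line(fr([(68,-53,21),(68,53,21),(-53,53,21)]),(0,255,0))
    line(fr([(-53,-81,32),(-97,-81,32),(-97,81,32),(-53,81,32),(-53,-81,32)]),(255,255,0))
    # panel rigid in tool, tool from camera
    Mc=W[:3,:3]; o=-Mc.T@W[:3,3]
    # cam->tool rotation calibrated from w8
    q=dict(np.load('w8.npz'))['world_to_cam'][:3,:3]; r8=R.from_euler('xyz',[-2.582,-.001,-.191]).as_matrix()
    Rt=Mc.T@(q@r8); e=o-Rt@[76.7,.8,-202.3]
    pn=lambda P:[e+Rt@(np.array([-y,-x,-z])+T) for x,y,z in P]
    line(pn([(65,50,4),(65,-50,4),(-65,-50,4),(-65,50,4)]),(255,0,255))
    cv2.imwrite('pics/ov%s.png'%(out or name),b)
    print('tool from cam',e,R.from_matrix(Rt).as_euler('xyz'))
if __name__=='__main__': overlay(sys.argv[1])
E
python3 ov.py 13
```

```text
tool from cam [521.79035323 167.38366055  86.28849476] [-2.79199421e+00  1.08458321e-03  1.01304685e-01]
```

View pics/ov13.png

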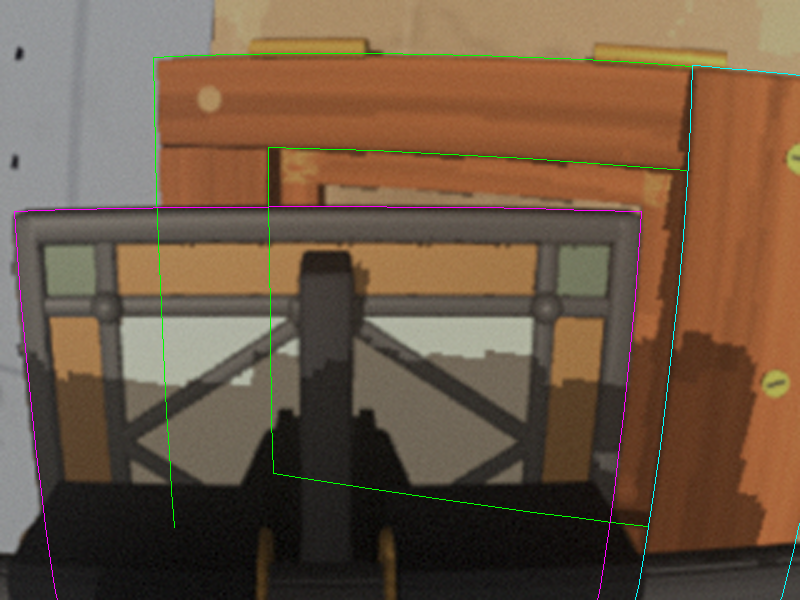

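```bash
python3 -c "
from ins import *
s=env.state();print(s['eef_pos'],s['tcp_rot'])
plan([(*pose(-44,35,.35),3),(*pose(-45,14,.35),4)],start=((522.3,166.6,87.1),(-2.791,.001,.1005)))
print(pose(-45,14,.35)[0])"
```

```text
[522.93772625 165.47858814  87.55853129] [-2.79173746e+00 -6.85220035e-04  9.83718865e-02]
[[[0.0,0.19,0.39],[-0.0,0.01,0.0]],[[0.01,0.19,0.4],[-0.0,0.0,0.01]],[[0.0,0.19,0.39],[-0.01,0.01,0.0]],[[0.0,0.07,0.16],[0.0,-0.0,0.0]],[[0.0,0.07,0.16],[0.0,-0.0,0.0]]]
[[[0.0,0.07,0.17],[0.0,-0.0,0.0]],[[0.0,0.07,0.16],[0.0,-0.0,0.0]]]
end [523.09  161.544  26.782] [-2.792 -0.     0.099]
[523.136 161.684  26.836]
```

{"method": "drive_tool", "body": {
  "increments": [
    [[0, 0.19, 0.39], [0, 0, 0]],
    [[0.01, 0.19, 0.4], [0, 0, 0]],
    [[0, 0.19, 0.39], [0, 0, 0]],
    [[0, 0, 0], [0, 0, 0]]
  ]
}}

```text
t: 17.52
eef_pos: [522.6, 161.7, 46.3]
tcp_rot: [-2.792, 0.002, 0.099]
ft_force: [-0.6, -1.2, -4.3]
opening: 0.101
```

{"method": "drive_tool", "body": {
  "increments": [
    [[0, 0.07, 0.16], [0, 0, 0]],
    [[0, 0.07, 0.16], [0, 0, 0]],
    [[0, 0.07, 0.16], [0, 0, 0]],
    [[0, 0.07, 0.16], [0, 0, 0]],
    [[0, 0, 0], [0, 0, 0]]
  ]
}}

```text
t: 17.93
eef_pos: [523.3, 160.7, 26.6]
tcp_rot: [-2.792, 0.001, 0.099]
ft_force: [-0.7, -0.1, -4.5]
opening: 0.103
```

{"method": "drive_tool", "body": {
  "increments": [
    [[0, 0, 0], [0, 0, 0]],
    [[0, 0, 0], [0, 0, 0]]
  ]
}}

```text
t: 18.1
eef_pos: [523.8, 160.8, 27.5]
tcp_rot: [-2.792, -0.001, 0.099]
ft_force: [0.5, 0.4, -2.6]
opening: 0.102
```

```bash
python3 look.py 14; python3 ov.py 14;  python3 - <<'E'
from pan import *
a=cv2.imread('pics/s14.png')
cv2.imwrite('pics/s14z.png',cv2.resize(a[180:300,265:395],None,fx=5,fy=5,interpolation=2))
E
```

```text
18.2 [523.79 160.82  27.64] [-2.79 -0.    0.1 ] [ 0.61  0.18 -3.58] 0.0987282041644645 [-0.02  0.61  1.93  0.55  0.72  1.02]
tool from cam [523.81917714 161.21166073  27.41225584] [-2.79222535e+00 -1.37765300e-03  9.91149896e-02]
```

View pics/ov14.png

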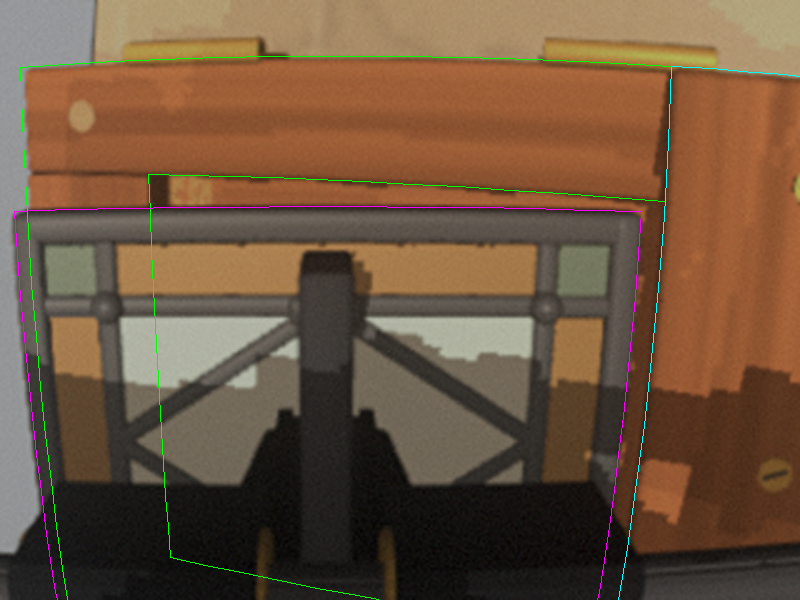

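View pics/s14z.png

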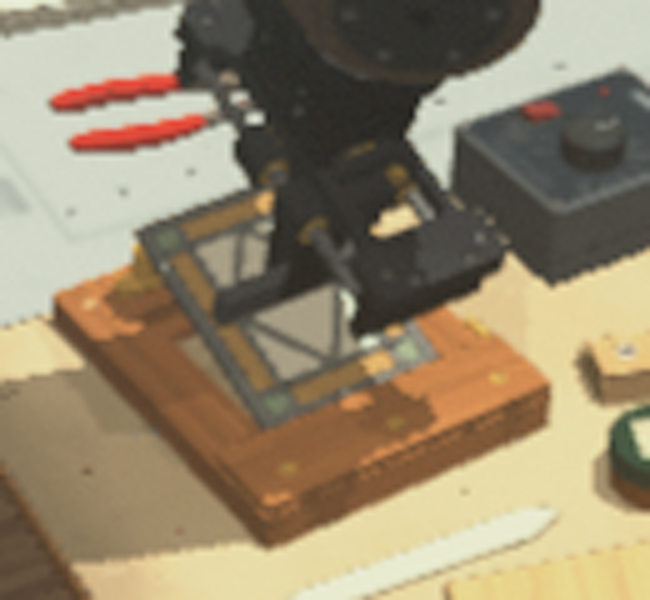

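```bash
python3 -c "
from ins import *
e=np.array([523.8,161.0,27.5]);r=R.from_euler('xyz',[-2.792,0,.099])
c=e+r.apply(T); print('centre in frame',R.from_euler('z',-FY).apply(c-np.r_[F,0]))
print('nominal low corner', R.from_euler('z',-FY).apply(c+r.apply([0,65,4])-np.r_[F,0]))
plan([(*pose(-56,12.3,.28),4),(*pose(-63,12,.21),4)],start=(e,r),dec=3)"
```

```text
centre in frame [13.9471114  -0.59145036 40.71191039]
nominal low corner [-45.7511272   -0.57929142  14.69037775]
[[[-0.005,0.094,0.028],[-0.217,-0.0,-0.001]],[[-0.005,0.094,0.029],[-0.218,-0.0,-0.0]],[[-0.005,0.094,0.031],[-0.217,-0.001,-0.001]],[[-0.005,0.093,0.032],[-0.218,0.0,-0.0]],[[0.0,0.064,0.025],[-0.219,0.0,-0.0]]]
[[[0.0,0.064,0.026],[-0.218,0.0,-0.0]],[[0.0,0.063,0.027],[-0.219,0.0,-0.0]],[[0.0,0.063,0.028],[-0.219,0.0,-0.0]]]
end [524.796 144.918  15.518] [-2.932  0.     0.099]
```

{"method": "drive_tool", "body": {
  "increments": [
    [[-0.005, 0.094, 0.028], [-0.218, 0, 0]],
    [[-0.005, 0.094, 0.029], [-0.218, 0, 0]],
    [[-0.005, 0.094, 0.031], [-0.218, 0, 0]],
    [[-0.005, 0.093, 0.032], [-0.218, 0, 0]],
    [[0, 0, 0], [0, 0, 0]]
  ]
}}

```text
t: 18.62
eef_pos: [523.8, 156.5, 23.0]
tcp_rot: [-2.856, -0.001, 0.099]
ft_force: [-0.9, 40.7, 19.2]
opening: 0.101
```

{"method": "drive_tool", "body": {
  "increments": [
    [[0, 0.064, 0.025], [-0.219, 0, 0]],
    [[0, 0.064, 0.026], [-0.218, 0, 0]],
    [[0, 0, 0], [0, 0, 0]]
  ]
}}

```text
t: 18.87
eef_pos: [524.0, 154.8, 21.1]
tcp_rot: [-2.889, -0.001, 0.099]
ft_force: [-3.2, 55.3, 25.6]
opening: 0.123
```

{"method": "drive_tool", "body": {
  "increments": [
    [[0, 0.063, 0.027], [-0.219, 0, 0]],
    [[0, 0.063, 0.028], [-0.218, 0, 0]],
    [[0, 0, 0], [0, 0, 0]]
  ]
}}

```text
t: 19.12
eef_pos: [524.4, 151.5, 18.4]
tcp_rot: [-2.924, -0.001, 0.098]
ft_force: [-3.5, 56.1, 22.6]
opening: 0.188
```

```bash
python3 look.py 15; python3 ov.py 15;  python3 - <<'E'
from pan import *
a=cv2.imread('pics/s15.png')
cv2.imwrite('pics/s15z.png',cv2.resize(a[180:300,265:395],None,fx=5,fy=5,interpolation=2))
E
```

```text
19.2167 [524.39 151.62  18.48] [-2.92 -0.    0.1 ] [-3.16 56.62 22.96] 0.18705652743535636 [0.04 0.61 1.93 0.37 0.65 1.21]
tool from cam [524.44731259 151.85800682  18.19596462] [-2.92498558e+00 -1.94531754e-03  9.84351962e-02]
```

View pics/ov15.png

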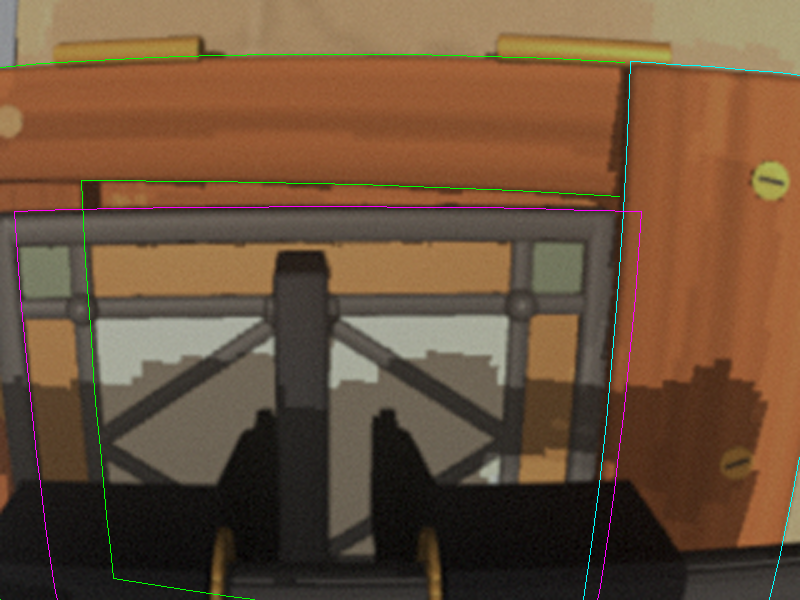

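View pics/s15z.png

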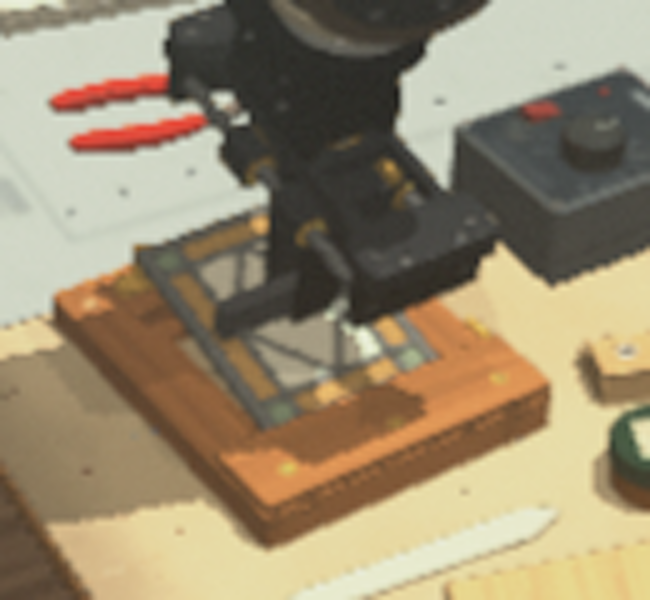

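{"method": "drive_tool", "body": {
  "increments": [
    [[0, -0.12, 0], [0, 0, 0]],
    [[0, -0.12, 0], [0, 0, 0]],
    [[0, 0, 0], [0, 0, 0]]
  ]
}}

```text
t: 19.47
eef_pos: [524.0, 156.0, 18.8]
tcp_rot: [-2.928, -0.002, 0.099]
ft_force: [-0.6, 34.4, 11.8]
opening: 0.102
```

{"method": "drive_tool", "body": {
  "increments": [
    [[0, -0.1, 0], [0, 0, 0]],
    [[0, -0.1, 0], [0, 0, 0]],
    [[0, 0, 0], [0, 0, 0]]
  ]
}}

```text
t: 19.72
eef_pos: [523.3, 158.0, 18.3]
tcp_rot: [-2.932, -0.001, 0.1]
ft_force: [0.2, -0.6, -3.3]
opening: 0.099
```

```bash
python3 look.py 16; python3 ov.py 16;  python3 - <<'E'
from pan import *
a=cv2.imread('pics/s16.png')
cv2.imwrite('pics/s16z.png',cv2.resize(a[180:300,265:395],None,fx=5,fy=5,interpolation=2))
E
```

```text
19.8167 [523.35 157.4   18.08] [-2.93 -0.    0.1 ] [-0.28 -0.31 -3.61] 0.10059986237517747 [0.05 0.61 1.93 0.35 0.64 1.24]
tool from cam [523.38661524 158.32432689  18.0883728 ] [-2.93261315e+00 -1.63629606e-03  9.99367611e-02]
```

View pics/ov16.png

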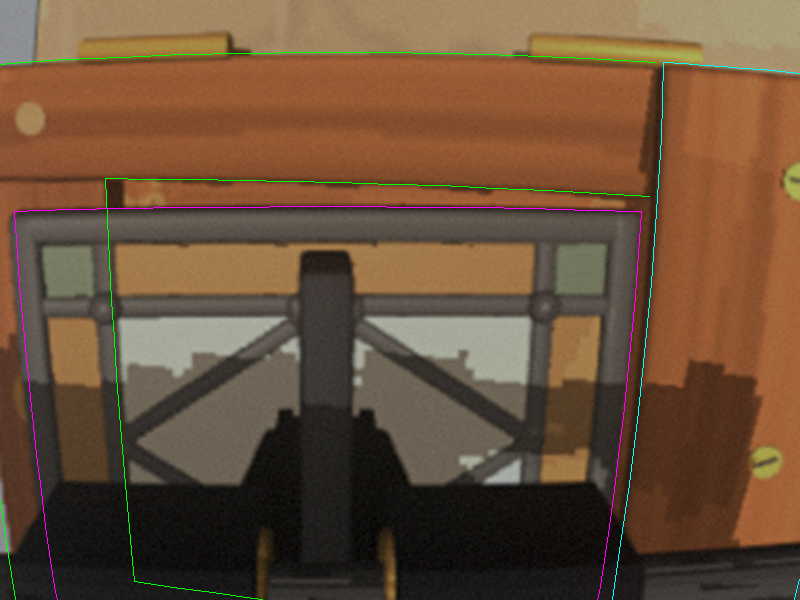

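View pics/s16z.png

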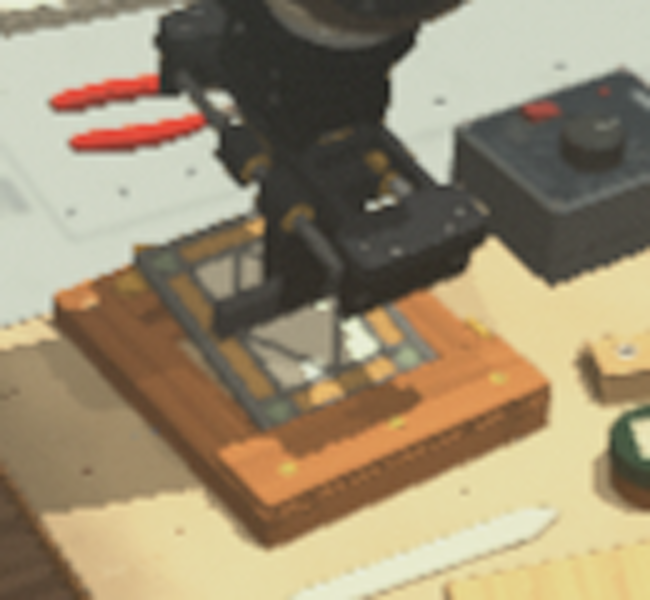

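```bash
cat > sc.py <<'E'
import sys
from ins import *
name=sys.argv[1]; e=np.array(eval(sys.argv[2]));rot=eval(sys.argv[3])
p=dict(np.load('s%s.npz'%name)); a=cv2.imread('pics/s%s.png'%name)
x0,y0,k=265,180,6; b=cv2.resize(a[y0:y0+100,x0:x0+130],None,fx=k,fy=k,interpolation=2)
r=R.from_euler('xyz',rot)
def line(P,col):
    U=(proj(p,np.array(P))-[x0,y0]+.5)*k; cv2.polylines(b,[U.astype(np.int32).reshape(-1,1,2)],False,col,1)
fr=lambda P:[R.from_euler('z',FY).apply(q)+np.r_[F,0] for q in P]
pn=lambda P:[e+r.apply(np.array([-y,-x,-z])+T) for x,y,z in P]
line(pn([(65,50,4),(65,-50,4),(-65,-50,4),(-65,50,4),(65,50,4),(65,50,-4),(-65,50,-4),(-65,50,4)]),(255,0,255))
line(pn([(5,42,25),(5,-42,25)]),(255,0,255))
line(fr([(-53,-81,32),(-97,-81,32),(-97,81,32),(-53,81,32),(-53,-81,32)]),(255,255,0))
line(fr([(-53,81,21),(107,81,21),(107,-81,21)]),(0,255,0))
print(proj(p,np.array(pn([(65,50,4),(-65,50,4),(-65,-50,4)]))))
cv2.imwrite('pics/so%s.png'%name,b)
E
python3 sc.py 16 "[523.4,157.8,18.1]" "[-2.932,-.001,.1]"
```

```text
[[290.97692589 231.53737077]
 [318.78098292 268.00728777]
 [353.48259767 253.26007226]]
```

View pics/so16.png

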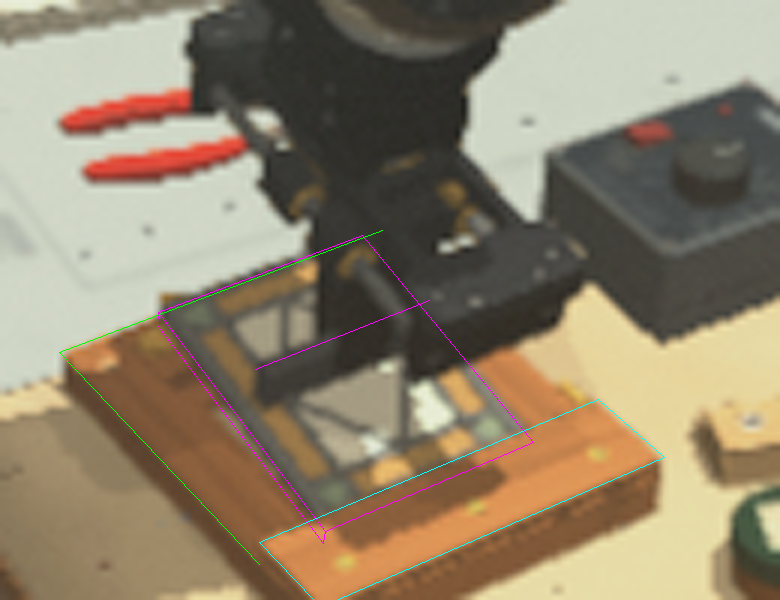

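```bash
python3 - <<'E'
from pan import *
a=cv2.imread('pics/s16.png')
cv2.imwrite('pics/s16zz.png',cv2.resize(a[222:277,285:360],None,fx=10.6,fy=10.6,interpolation=2))
E
```

```text
(no output)
```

View pics/s16zz.png

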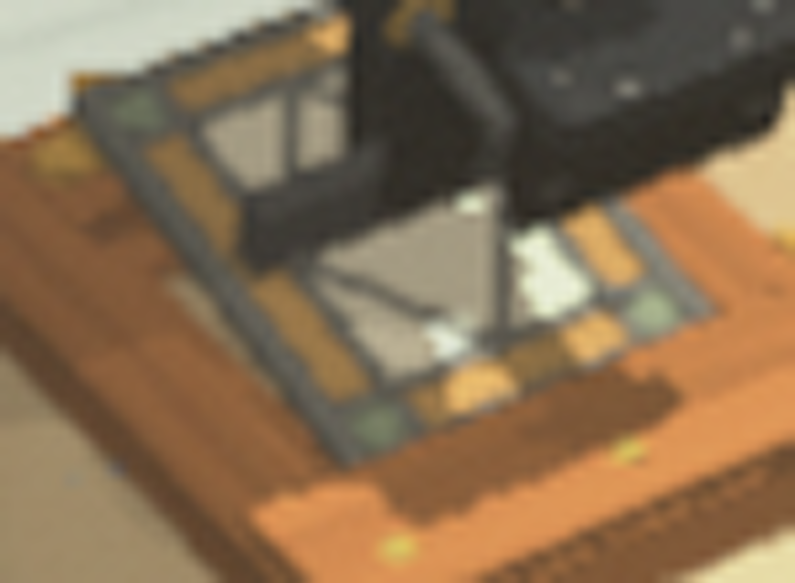

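```bash
python3 -c "
from ins import *
s=env.state();print(s['eef_pos'],s['tcp_rot'],s['ft_force'])
e=np.array([523.4,157.6,18.1]);r=R.from_euler('xyz',[-2.932,0,.1])
c=e+r.apply(T)
for x in (-65,65): print('low/high bottom', R.from_euler('z',-FY).apply(c+r.apply([0,-x,4])-np.r_[F,0]))
# world down 1mm in tool units
print(r.inv().apply([0,0,-1])/30)
d=R.from_euler('z',FY).apply([-1,0,0]);print('frame -x 1mm',r.inv().apply(d)/30)
"
```

```text
[523.34701934 157.39816568  18.0765902 ] [-2.93188304e+00 -4.49369553e-04  9.93074513e-02] [-0.28219694 -0.30828937 -3.60567165]
low/high bottom [-50.23955851   0.0887782   14.59654505]
low/high bottom [76.91544854  0.19003516 41.64453812]
[0.         0.00693538 0.03260386]
frame -x 1mm [-2.65442237e-05  3.26038480e-02 -6.93538064e-03]
```

```bash
sed -i 's/-14.5\])/-17.5])/' ins.py; python3 -c "
from ins import *
e=np.array([523.4,157.6,18.1]);r=R.from_euler('xyz',[-2.932,0,.1])
c=e+r.apply(T);print('now', R.from_euler('z',-FY).apply(c+r.apply([0,65,4])-np.r_[F,0]))
plan([(*pose(-47,17,.33),3)],start=(e,r),dec=3)
r=toolR(FY,.33);print('down 1mm',r.inv().apply([0,0,-1])/30)
d=R.from_euler('z',FY).apply([-1,0,0]);print('frame -x 1mm',r.inv().apply(d)/30)
"
```

```text
now [-50.86374277   0.08828115  17.53089229]
[[[0.002,-0.053,-0.075],[0.502,0.001,0.003]],[[0.001,-0.057,-0.072],[0.501,0.001,0.003]],[[0.002,-0.059,-0.07],[0.502,0.001,0.004]]]
end [523.22  160.905  25.665] [-2.812 -0.     0.099]
down 1mm [0.    0.011 0.032]
frame -x 1mm [ 0.     0.032 -0.011]
```

{"method": "drive_tool", "body": {
  "increments": [
    [[0.002, -0.053, -0.075], [0.5, 0, 0]],
    [[0.001, -0.057, -0.072], [0.5, 0, 0]],
    [[0.002, -0.059, -0.07], [0.5, 0, 0]],
    [[0, 0, 0], [0, 0, 0]],
    [[0, 0, 0], [0, 0, 0]]
  ]
}}

```text
t: 20.23
eef_pos: [523.3, 159.9, 25.4]
tcp_rot: [-2.813, 0.0, 0.098]
ft_force: [-0.4, 0.7, -3.6]
opening: 0.107
```

{"method": "drive_tool", "body": {
  "increments": [
    [[0, 0.011, 0.032], [0, 0, 0]],
    [[0, 0.011, 0.032], [0, 0, 0]],
    [[0, 0, 0], [0, 0, 0]]
  ]
}}

```text
t: 20.48
eef_pos: [523.0, 161.0, 23.4]
tcp_rot: [-2.812, -0.0, 0.1]
ft_force: [-0.6, -0.2, -4.6]
opening: 0.103
```

{"method": "drive_tool", "body": {
  "increments": [
    [[0, 0.011, 0.032], [0, 0, 0]],
    [[0, 0.011, 0.032], [0, 0, 0]],
    [[0, 0, 0], [0, 0, 0]]
  ]
}}

```text
t: 20.73
eef_pos: [523.1, 161.0, 21.4]
tcp_rot: [-2.812, -0.0, 0.099]
ft_force: [-0.2, -1.1, -2.6]
opening: 0.099
```

Weight reads about -3.5 N, with no contact yet. I'll keep probing.

{"method": "drive_tool", "body": {
  "increments": [
    [[0, 0.011, 0.032], [0, 0, 0]],
    [[0, 0, 0], [0, 0, 0]]
  ]
}}

```text
t: 20.9
eef_pos: [523.2, 160.9, 20.5]
tcp_rot: [-2.811, -0.0, 0.099]
ft_force: [0.6, -1.1, -3.7]
opening: 0.104
```

{"method": "drive_tool", "body": {
  "increments": [
    [[0, 0.011, 0.032], [0, 0, 0]],
    [[0, 0, 0], [0, 0, 0]]
  ]
}}

```text
t: 21.07
eef_pos: [523.2, 160.8, 19.5]
tcp_rot: [-2.811, -0.0, 0.099]
ft_force: [0.9, 0.6, -4.2]
opening: 0.102
```

{"method": "drive_tool", "body": {
  "increments": [
    [[0, 0.011, 0.032], [0, 0, 0]],
    [[0, 0, 0], [0, 0, 0]]
  ]
}}

```text
t: 21.23
eef_pos: [523.2, 160.9, 18.5]
tcp_rot: [-2.811, -0.0, 0.099]
ft_force: [-0.2, 0.5, -2.2]
opening: 0.101
```

{"method": "drive_tool", "body": {
  "increments": [
    [[0, 0.011, 0.032], [0, 0, 0]],
    [[0, 0, 0], [0, 0, 0]]
  ]
}}

```text
t: 21.4
eef_pos: [523.3, 161.2, 17.9]
tcp_rot: [-2.811, -0.001, 0.099]
ft_force: [-0.1, 2.7, 2.8]
opening: 0.099
```

{"method": "drive_tool", "body": {
  "increments": [
    [[0, 0.011, 0.032], [0, 0, 0]],
    [[0, 0, 0], [0, 0, 0]]
  ]
}}

```text
t: 21.57
eef_pos: [523.4, 161.3, 17.0]
tcp_rot: [-2.811, -0.001, 0.099]
ft_force: [-1.8, 5.1, 6.0]
opening: 0.104
```

```bash
python3 look.py 17; python3 sc.py 17 "env.state()['eef_pos']" "env.state()['tcp_rot']"
```

```text
21.6667 [523.37 161.31  17.08] [-2.81 -0.    0.1 ] [-0.32  4.71  5.42] 0.10096318295274943 [-0.01  0.63  1.94  0.54  0.69  1.03]
[[291.30027305 229.00977436]
 [318.31756859 269.4718087 ]
 [352.89654699 254.75568883]]
```

View pics/so17.png

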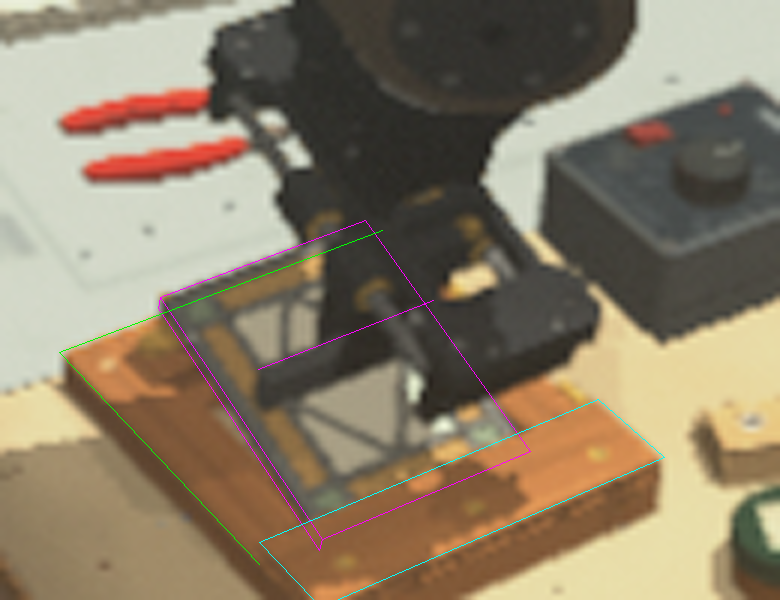

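{"method": "drive_tool", "body": {
  "increments": [
    [[0, -0.027, -0.08], [0, 0, 0]],
    [[0, 0, 0], [0, 0, 0]]
  ]
}}

```text
t: 21.83
eef_pos: [523.3, 160.7, 19.2]
tcp_rot: [-2.812, -0.001, 0.099]
ft_force: [-0.7, -0.1, -3.7]
opening: 0.104
```

{"method": "drive_tool", "body": {
  "increments": [
    [[0, 0.08, -0.027], [0, 0, 0]],
    [[0, 0, 0], [0, 0, 0]]
  ]
}}

```text
t: 22.0
eef_pos: [523.4, 157.8, 18.9]
tcp_rot: [-2.812, -0.0, 0.099]
ft_force: [0.1, 0.9, -2.6]
opening: 0.105
```

{"method": "drive_tool", "body": {
  "increments": [
    [[0, 0.08, -0.027], [0, 0, 0]],
    [[0, 0, 0], [0, 0, 0]]
  ]
}}

```text
t: 22.17
eef_pos: [523.7, 155.3, 18.9]
tcp_rot: [-2.812, -0.0, 0.099]
ft_force: [-0.2, -0.7, -3.7]
opening: 0.102
```

{"method": "drive_tool", "body": {
  "increments": [
    [[0, 0.06, -0.02], [0, 0, 0]],
    [[0, 0, 0], [0, 0, 0]]
  ]
}}

```text
t: 22.33
eef_pos: [523.9, 153.6, 19.0]
tcp_rot: [-2.811, -0.0, 0.099]
ft_force: [0.0, 0.0, -3.1]
opening: 0.099
```

{"method": "drive_tool", "body": {
  "increments": [
    [[0, 0.06, -0.02], [0, 0, 0]],
    [[0, 0, 0], [0, 0, 0]]
  ]
}}

```text
t: 22.5
eef_pos: [524.1, 151.8, 19.0]
tcp_rot: [-2.811, -0.0, 0.099]
ft_force: [0.4, 0.7, -2.5]
opening: 0.102
```

```bash
python3 -c "
from ins import *
e=np.array([524.1,151.8,19.0]);r=R.from_euler('xyz',[-2.8115,0,.099])
c=e+r.apply(T);q=R.from_euler('z',-FY).apply(c+r.apply([0,65,4])-np.r_[F,0]);print('now',q)
plan([(*pose(-59.5,11.2,.26,q[1]*.5),3),(*pose(-62.5,11,.18),3),(*pose(-64,10.8,.10),3)],start=(e,r),dec=3)
"
```

```text
now [-5.61452618e+01  3.36074824e-02  1.03137152e+01]
[[[0.0,0.044,0.03],[-0.292,-0.0,-0.001]],[[0.0,0.044,0.031],[-0.292,-0.0,-0.001]],[[0.0,0.043,0.031],[-0.292,-0.001,-0.0]],[[0.0,0.047,0.052],[-0.333,0.0,-0.0]],[[0.0,0.046,0.053],[-0.334,0.0,-0.0]]]
[[[0.001,0.044,0.055],[-0.333,0.0,-0.0]],[[-0.0,0.031,0.057],[-0.333,0.0,-0.0]],[[-0.0,0.03,0.059],[-0.334,0.0,-0.0]],[[-0.0,0.028,0.059],[-0.333,0.0,-0.0]]]
end [524.886 144.2     3.963] [-3.042  0.     0.099]
```

{"method": "drive_tool", "body": {
  "increments": [
    [[0, 0.044, 0.03], [-0.292, 0, 0]],
    [[0, 0.044, 0.03], [-0.292, 0, 0]],
    [[0, 0, 0], [0, 0, 0]]
  ]
}}

```text
t: 22.75
eef_pos: [524.2, 150.3, 16.5]
tcp_rot: [-2.859, -0.0, 0.1]
ft_force: [-1.1, 0.7, -3.2]
opening: 0.102
```

{"method": "drive_tool", "body": {
  "increments": [
    [[0, 0.043, 0.031], [-0.292, 0, 0]],
    [[0, 0, 0], [0, 0, 0]]
  ]
}}

```text
t: 22.92
eef_pos: [524.3, 149.4, 15.3]
tcp_rot: [-2.882, -0.0, 0.1]
ft_force: [0.6, 0.2, -3.1]
opening: 0.099
```

{"method": "drive_tool", "body": {
  "increments": [
    [[0, 0.046, 0.052], [-0.333, 0, 0]],
    [[0, 0, 0], [0, 0, 0]]
  ]
}}

```text
t: 23.08
eef_pos: [524.4, 148.4, 13.4]
tcp_rot: [-2.908, -0.0, 0.1]
ft_force: [-1.5, 0.9, -3.6]
opening: 0.103
```

{"method": "drive_tool", "body": {
  "increments": [
    [[0, 0.046, 0.053], [-0.333, 0, 0]],
    [[0, 0, 0], [0, 0, 0]]
  ]
}}

```text
t: 23.25
eef_pos: [524.4, 147.5, 11.5]
tcp_rot: [-2.935, -0.0, 0.1]
ft_force: [0.2, 0.7, -3.9]
opening: 0.104
```

{"method": "drive_tool", "body": {
  "increments": [
    [[0, 0.044, 0.055], [-0.333, 0, 0]],
    [[0, 0, 0], [0, 0, 0]]
  ]
}}

```text
t: 23.42
eef_pos: [524.5, 146.5, 9.6]
tcp_rot: [-2.961, -0.0, 0.1]
ft_force: [0.6, 0.2, -3.3]
opening: 0.102
```

```bash
python3 look.py 18; python3 sc.py 18 "env.state()['eef_pos']" "env.state()['tcp_rot']"; python3 ov.py 18
```

```text
23.5167 [524.56 146.49   9.71] [-2.96 -0.    0.1 ] [-0.29  0.79 -3.8 ] 0.10435267536129617 [0.05 0.62 1.93 0.32 0.62 1.26]
[[293.37727034 236.06480535]
 [321.49919083 271.89657498]
 [356.26430872 256.98638678]]
tool from cam [524.53701096 146.83111668   9.34483769] [-2.96145133e+00 -8.11471136e-04  9.96296840e-02]
```

View pics/so18.png

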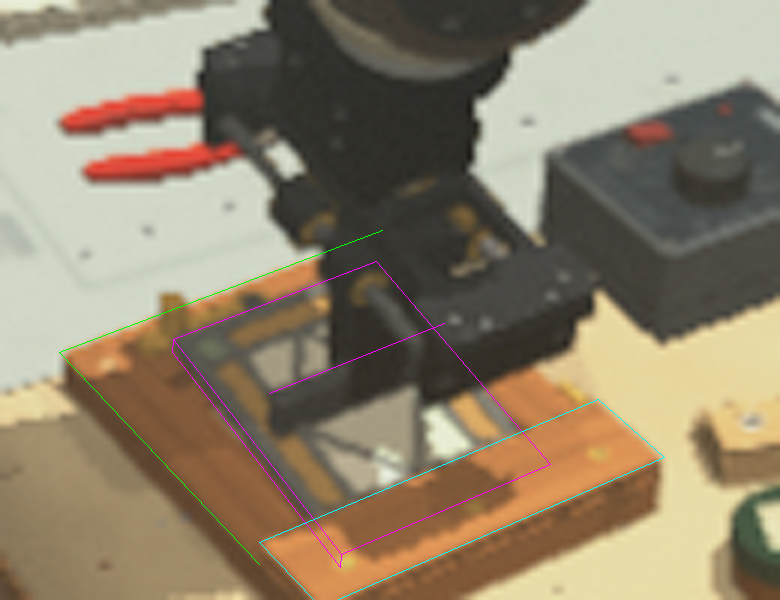

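View pics/ov18.png

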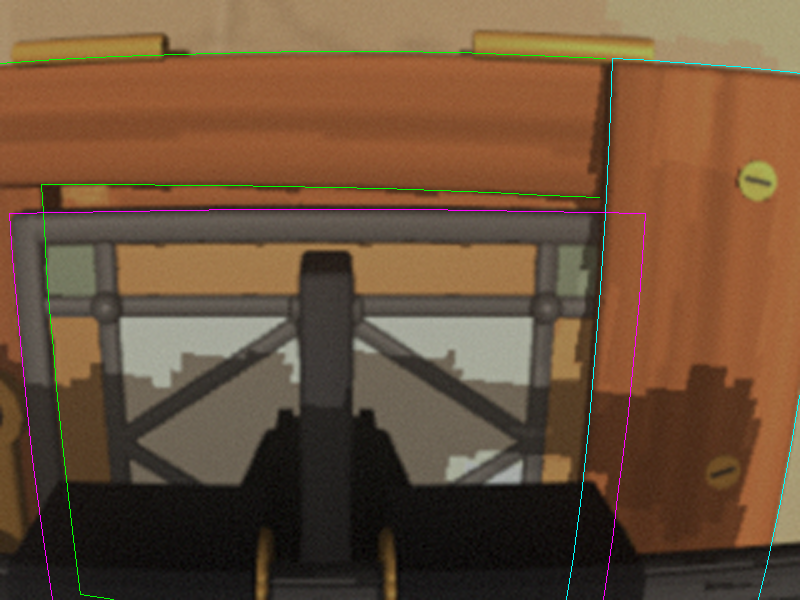

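```bash
python3 -c "
from ins import *
e=np.array([524.55,146.5,9.7]);r=R.from_euler('xyz',[-2.961,0,.0995])
c=e+r.apply(T);q=R.from_euler('z',-FY).apply(c+r.apply([0,65,4])-np.r_[F,0]);print('now',q)
plan([(*pose(-64,11,.10,q[1]*.5),3),(*pose(-65,10.6,.03),3),(*pose(-65,10.2,0),1)],start=(e,r),dec=3)
"
```

```text
now [-62.01067838   0.07707464  11.09009966]
[[[0.001,0.036,0.056],[-0.336,0.0,0.001]],[[0.0,0.035,0.056],[-0.336,0.0,0.001]],[[0.001,0.034,0.058],[-0.335,0.0,0.002]],[[0.0,0.024,0.054],[-0.292,0.0,-0.0]],[[0.001,0.022,0.055],[-0.292,0.0,-0.0]]]
[[[0.0,0.021,0.056],[-0.291,0.001,-0.0]],[[0.0,0.015,0.079],[-0.375,-0.0,-0.0]]]
end [525.069 142.193  -3.296] [-3.142 -0.     0.099]
```

{"method": "drive_tool", "body": {
  "increments": [
    [[0, 0.036, 0.056], [-0.336, 0, 0]],
    [[0, 0, 0], [0, 0, 0]]
  ]
}}

```text
t: 23.68
eef_pos: [524.6, 145.6, 7.7]
tcp_rot: [-2.988, -0.0, 0.099]
ft_force: [0.4, 1.0, -2.9]
opening: 0.101
```

{"method": "drive_tool", "body": {
  "increments": [
    [[0, 0.035, 0.056], [-0.336, 0, 0]],
    [[0, 0, 0], [0, 0, 0]]
  ]
}}

```text
t: 23.85
eef_pos: [524.7, 144.9, 5.9]
tcp_rot: [-3.015, -0.0, 0.1]
ft_force: [0.6, 0.2, -2.8]
opening: 0.106
```

{"method": "drive_tool", "body": {
  "increments": [
    [[0, 0.034, 0.058], [-0.336, 0, 0]],
    [[0, 0, 0], [0, 0, 0]]
  ]
}}

```text
t: 24.02
eef_pos: [524.7, 144.2, 4.1]
tcp_rot: [-3.042, 0.0, 0.1]
ft_force: [-0.7, -0.7, -2.6]
opening: 0.099
```

{"method": "drive_tool", "body": {
  "increments": [
    [[0, 0.024, 0.054], [-0.292, 0, 0]],
    [[0, 0, 0], [0, 0, 0]]
  ]
}}

```text
t: 24.18
eef_pos: [524.7, 143.6, 2.4]
tcp_rot: [-3.065, 0.0, 0.1]
ft_force: [0.7, 0.4, -3.5]
opening: 0.099
```

{"method": "drive_tool", "body": {
  "increments": [
    [[0, 0.022, 0.055], [-0.292, 0, 0]],
    [[0, 0, 0], [0, 0, 0]]
  ]
}}

```text
t: 24.35
eef_pos: [524.8, 143.0, 0.7]
tcp_rot: [-3.088, 0.0, 0.099]
ft_force: [-0.4, -0.1, -3.1]
opening: 0.102
```

{"method": "drive_tool", "body": {
  "increments": [
    [[0, 0.021, 0.056], [-0.292, 0, 0]],
    [[0, 0, 0], [0, 0, 0]]
  ]
}}

```text
t: 24.52
eef_pos: [524.9, 142.5, -1.0]
tcp_rot: [-3.111, 0.0, 0.1]
ft_force: [-1.2, -0.0, -3.3]
opening: 0.102
```

{"method": "drive_tool", "body": {
  "increments": [
    [[0, 0.015, 0.05], [-0.375, 0, 0]],
    [[0, 0, 0], [0, 0, 0]]
  ]
}}

```text
t: 24.68
eef_pos: [524.9, 142.2, -2.5]
tcp_rot: [3.142, 0.0, 0.1]
ft_force: [-0.4, 0.1, -2.5]
opening: 0.103
```

```bash
python3 look.py 19; python3 ov.py 19
```

```text
24.7833 [524.96 142.14  -2.46] [-3.14 -0.    0.1 ] [ 1.34 -0.34 -4.02] 0.10242108281388557 [0.14 0.64 1.92 0.   0.58 1.61]
tool from cam [524.99234601 142.4074997   -2.92524837] [ 3.14102840e+00 -7.42579597e-04  9.97334199e-02]
```

View pics/ov19.png

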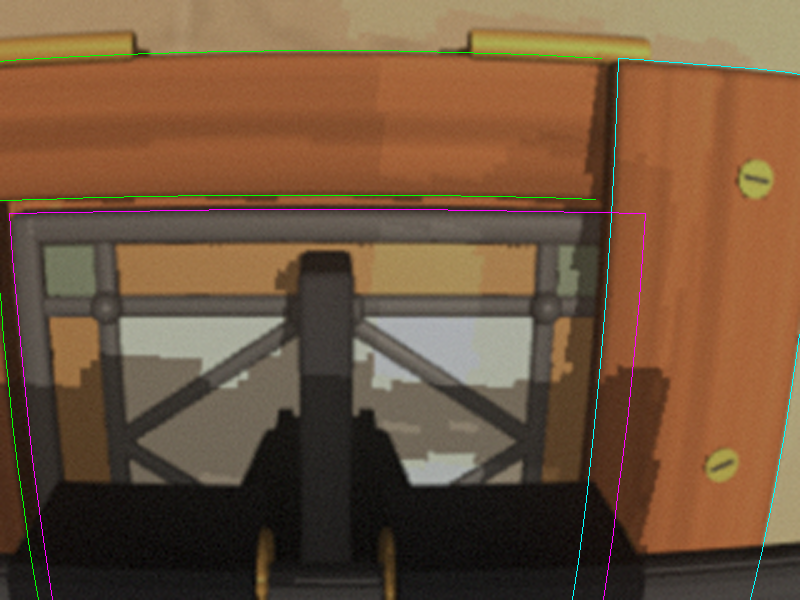

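{"method": "drive_tool", "body": {
  "increments": [
    [[0, 0, 0.025], [0, 0, 0]],
    [[0, 0, 0], [0, 0, 0]]
  ]
}}

```text
t: 24.95
eef_pos: [525.1, 141.8, -3.2]
tcp_rot: [-3.141, -0.0, 0.099]
ft_force: [-0.3, -0.2, -2.6]
opening: 0.107
```

{"method": "drive_tool", "body": {
  "increments": [
    [[0, 0, 0.025], [0, 0, 0]],
    [[0, 0, 0], [0, 0, 0]]
  ]
}}

```text
t: 25.12
eef_pos: [525.2, 141.8, -3.7]
tcp_rot: [3.141, -0.001, 0.099]
ft_force: [-1.0, -0.6, 1.3]
opening: 0.101
```

{"method": "drive_tool", "body": {
  "increments": [
    [[0, 0, 0.02], [0, 0, 0]],
    [[0, 0, 0], [0, 0, 0]]
  ]
}}

```text
t: 25.28
eef_pos: [525.2, 141.8, -3.7]
tcp_rot: [3.141, -0.001, 0.099]
ft_force: [-3.3, -2.5, 10.4]
opening: 0.104
```

{"method": "drive_tool", "body": {
  "increments": [
    [[0, 0, -0.015], [0, 0, 0]],
    [[0, 0, 0], [0, 0, 0]]
  ]
}}

```text
t: 25.45
eef_pos: [525.2, 141.8, -3.7]
tcp_rot: [3.141, -0.001, 0.099]
ft_force: [-1.9, -3.0, 6.3]
opening: 0.104
```

{"method": "drive_tool", "body": {
  "increments": [
    [[0, 0, 0], [0, 0, 0]],
    [[0, 0, 0], [0, 0, 0]],
    [[0, 0, 0], [0, 0, 0]]
  ],
  "jaw": -0.4
}}

```text
t: 25.7
eef_pos: [525.2, 142.0, -4.2]
tcp_rot: [3.141, -0.001, 0.099]
ft_force: [-0.0, 0.3, -0.0]
opening: 0.257
```

{"method": "drive_tool", "body": {
  "increments": [
    [[0, 0, -0.1], [0, 0, 0]],
    [[0, 0, -0.3], [0, 0, 0]],
    [[0, 0, -0.5], [0, 0, 0]]
  ]
}}

```text
t: 25.95
eef_pos: [524.5, 141.9, 22.7]
tcp_rot: [3.141, 0.002, 0.099]
ft_force: [0.1, -0.0, -0.3]
opening: 0.299
```

Released cleanly. Now I'll go up and back so I can look at it.

{"method": "drive_tool", "body": {
  "increments": [
    [[0, -0.2, -1], [0, 0, 0]],
    [[-0.3, -0.4, -1], [0, 0, 0]],
    [[-0.5, -0.4, -1], [0, 0, 0]],
    [[-0.4, -0.4, -0.5], [0, 0, 0]],
    [[0, 0, 0], [0, 0, 0]]
  ]
}}

```text
t: 26.37
eef_pos: [484.5, 181.8, 131.7]
tcp_rot: [-3.141, -0.005, 0.101]
ft_force: [0.0, -0.2, -0.5]
opening: 0.299
```

{"method": "drive_tool", "body": {
  "increments": [
    [[0, 0, 0], [0, 0, 0]],
    [[0, 0, 0], [0, 0, 0]]
  ]
}}

```text
t: 26.53
eef_pos: [485.3, 179.9, 127.5]
tcp_rot: [3.141, -0.0, 0.099]
ft_force: [1.0, -0.4, -0.1]
opening: 0.301
```

```bash
python3 look.py 20 turn_button_knob panel_center panel_bar; python3 - <<'E'
from pan import *
a=cv2.imread('pics/w20.png')
cv2.imwrite('pics/w20z.png',cv2.resize(a[80:320,200:520],None,fx=2.5,fy=2.5,interpolation=2))
E
```

```text
26.6333 [485.19 179.65 126.81] [3.14 0.   0.1 ] [-0.56  0.18 -0.15] 0.30043048636909303 [ 0.23  0.41  1.88 -0.    0.85  1.7 ]
w turn_button_knob [([477.5, 220.5, 34.1], 0.78)]
s turn_button_knob [([477.6, 221.6, 35.5], 0.41)]
w panel_center [([522.7, 144.1, 15.0], 0.58)]
s panel_center [([527.0, 141.9, 15.9], 0.74)]
w panel_bar [([525.7, 141.2, 26.3], 0.61)]
s panel_bar [([522.6, 143.2, 26.9], 0.77)]
```

View pics/w20z.png

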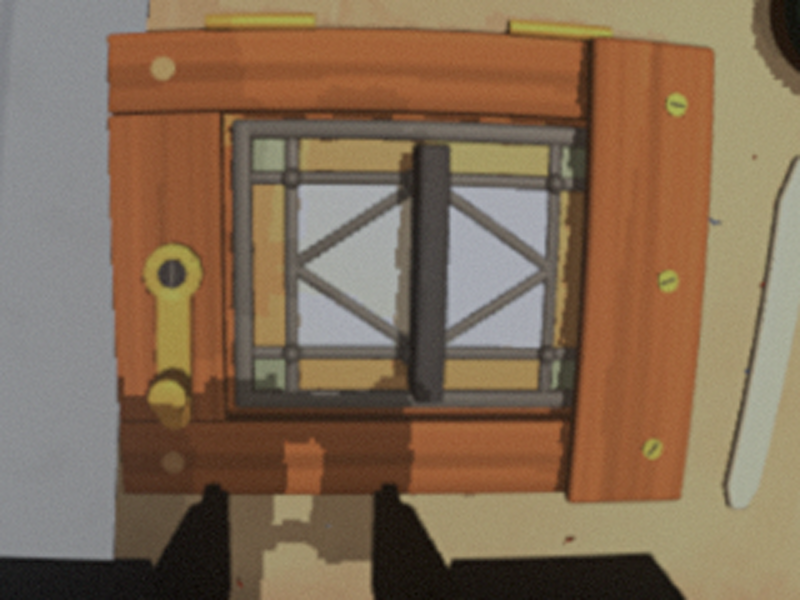

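```bash
python3 - <<'E'
from ins import *
np.set_printoptions(precision=2,suppress=True)
p=dict(np.load('w20.npz'))
z=lambda a,b:((a+.5)/2.5-.5+200,(b+.5)/2.5-.5+80)
def fr(a,b,h): return R.from_euler('z',-FY).apply(ray_zw(p,*z(a,b),h)-np.r_[F,0])
print('high corners',fr(235,122,18),fr(237,406,18))
print('wall',fr(220,115,21),fr(229,416,21),'lip',fr(593,40,32),fr(568,500,32))
print('bar top',fr(413,146,39),fr(449,147,39),fr(412,398,39),fr(441,402,39))
print('pivot',fr(173,273,29),'outer',fr(108,35,21),fr(122,492,21),'knob',fr(167,392,45))
E
```

```text
high corners [ 63.73 -49.03  18.  ] [64.22 48.74 18.  ]
wall [ 68.45 -51.36  21.  ] [66.87 51.49 21.  ] lip [-52.87 -78.9   32.  ] [-52.92  79.47  32.  ]
bar top [  7.18 -41.3   39.  ] [ -4.16 -41.28  39.  ] [ 5.66 39.93 39.  ] [-3.99 41.28 39.  ]
pivot [83.81  0.22 29.  ] outer [105.65 -79.56  21.  ] [106.41  80.21  21.  ] knob [84.72 36.26 45.  ]
```

```bash
python3 - <<'E'
import numpy as np
from scipy.optimize import least_squares
P=np.array([[507.5,188.5],[494.6,194.0],[484.6,203.9],[479.0,216.7],[478.03,222.5]])
s=least_squares(lambda q:np.hypot(*(P-q[:2]).T)-q[2],[515,226,38]);print(s.x,s.fun)
s=least_squares(lambda q:np.hypot(*(P-q[:2]).T)-38,[515,226]);print(s.x,s.fun)
for c in (s.x,):
    d=P-c; print(np.arctan2(d[:,1],d[:,0])-1.67-np.pi*np.where(np.arctan2(d[:,1],d[:,0])<0,-1,1))
E
python3 -c "
from plan import *
plan([((478,222.2,30),(PI,0,.092),4),((478,222.2,6),(PI,0,.092),3)],start=((485.2,179.8,127),(PI,0,.1)),dec=2)"
```

```text
[515.62439001 225.26562228  37.66160404] [-0.00902518  0.01549924  0.00804675 -0.0488957   0.03437488]
[515.91229286 225.50853812] [-0.04741689  0.03947688  0.04456076 -0.05124893  0.0015712 ]
[-0.32271269 -0.69391271 -1.06595091 -1.43574677 -1.59074828]
[[[-0.02,-0.36,0.81],[0.0,-0.0,0.02]],[[-0.03,-0.36,0.81],[-0.0,-0.0,0.03]],[[-0.03,-0.35,0.81],[-0.0,-0.0,0.02]],[[-0.02,-0.36,0.8],[-0.0,-0.0,0.03]],[[-0.0,0.0,0.27],[-0.0,-0.0,-0.0]]]
[[[-0.0,0.0,0.27],[-0.0,-0.0,-0.0]],[[-0.0,0.0,0.26],[-0.0,-0.0,-0.0]]]
end [478.051 222.206   6.1  ] [3.142 0.    0.092]
```

{"method": "drive_tool", "body": {
  "increments": [
    [[-0.02, -0.36, 0.81], [0, 0, 0.02]],
    [[-0.03, -0.36, 0.81], [0, 0, 0.03]],
    [[-0.03, -0.35, 0.81], [0, 0, 0.02]],
    [[-0.02, -0.36, 0.8], [0, 0, 0.03]],
    [[0, 0, 0], [0, 0, 0]]
  ]
}}

```text
t: 27.35
eef_pos: [475.9, 223.1, 27.3]
tcp_rot: [3.14, 0.005, 0.092]
ft_force: [-0.3, -0.2, -1.0]
opening: 0.301
```

{"method": "drive_tool", "body": {
  "increments": [
    [[0, 0, 0], [0, 0, 0]],
    [[0, 0, 0], [0, 0, 0]]
  ]
}}

```text
t: 27.52
eef_pos: [478.5, 222.4, 31.8]
tcp_rot: [3.141, -0.001, 0.091]
ft_force: [1.1, 0.4, 0.0]
opening: 0.297
```

```bash
python3 look.py 21; python3 - <<'E'
from pan import *
a=cv2.imread('pics/w21.png')
cv2.imwrite('pics/w21z.png',cv2.resize(a[130:330,220:420],None,fx=3,fy=3,interpolation=2))
E
```

```text
27.6167 [478.84 222.31  32.32] [ 3.14 -0.    0.09] [-0.53 -0.34  0.37] 0.2976816424708105 [ 0.31  0.56  1.94 -0.    0.63  1.79]
```

View pics/w21z.png

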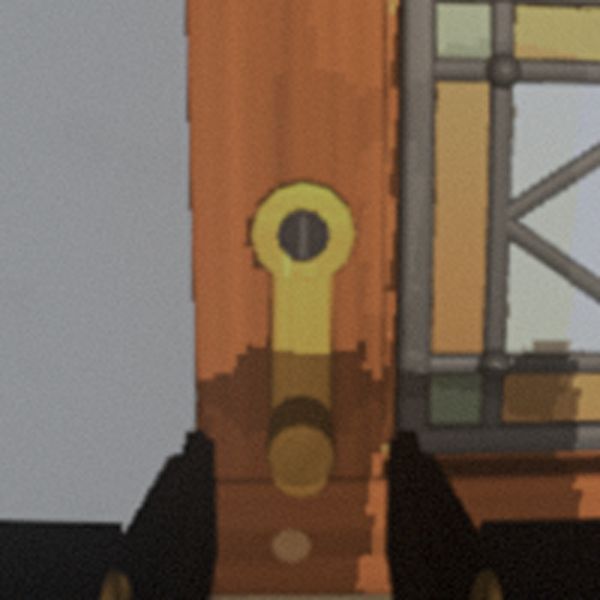

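{"method": "drive_tool", "body": {
  "increments": [
    [[0, 0, 0.35], [0, 0, 0]],
    [[0, 0, 0.3], [0, 0, 0]],
    [[0, 0, 0.2], [0, 0, 0]],
    [[0, 0, 0], [0, 0, 0]],
    [[0, 0, 0], [0, 0, 0]]
  ]
}}

```text
t: 28.03
eef_pos: [477.7, 222.4, 4.9]
tcp_rot: [3.141, 0.001, 0.091]
ft_force: [-0.4, -0.4, 0.5]
opening: 0.298
```

{"method": "drive_tool", "body": {
  "increments": [
    [[0, 0, 0], [0, 0, 0]],
    [[0, 0, 0], [0, 0, 0]],
    [[0, 0, 0], [0, 0, 0]],
    [[0, 0, 0], [0, 0, 0]],
    [[0, 0, 0], [0, 0, 0]]
  ],
  "jaw": -1
}}

```text
t: 28.45
eef_pos: [478.1, 222.6, 5.6]
tcp_rot: [3.141, -0.001, 0.091]
ft_force: [-0.8, 0.2, 1.9]
opening: 0.121
```

```bash
python3 -c "
from plan import *
s=env.state();print(s['eef_pos'],s['opening'],s['ft_force'])
pv=np.array([515.9,225.4,6.]);st=np.array([478.2,222.3,6.]);v=st-pv;print(np.hypot(*v[:2]))
a0=np.arctan2(v[1],v[0])-(1.67+PI); a0=(a0+PI)%(2*PI)-PI;print('a0',a0)
n=20;pts=[]
for i in range(1,n+1):
    a=-a0*i/n; pts.append((pv+R.from_euler('z',a).apply(v),(PI,0,.092+a)))
plan(pts,start=(st,(PI,0,.092)),dec=3)"
```

```text
[478.0884651  222.61601216   5.61695298] 0.12147714871418414 [-0.76044038  0.15944581  1.92491272]
37.827238863020376
a0 -1.5879564625115101
[[[0.003,0.1,0.0],[-0.0,0.0,-0.992]],[[0.003,0.1,0.0],[-0.0,0.0,-0.993]],[[0.003,0.1,0.0],[-0.0,0.0,-0.992]],[[0.003,0.1,0.0],[-0.0,0.0,-0.993]],[[0.003,0.1,0.0],[-0.0,0.0,-0.992]]]
[[[0.003,0.1,0.0],[-0.0,0.0,-0.993]],[[0.003,0.1,0.0],[-0.0,0.0,-0.992]],[[0.003,0.1,0.0],[-0.0,0.0,-0.993]],[[0.003,0.1,0.0],[-0.0,0.0,-0.992]],[[0.003,0.1,0.0],[-0.0,0.0,-0.993]]]
[[[0.003,0.1,0.0],[-0.0,0.0,-0.992]],[[0.003,0.1,0.0],[-0.0,0.0,-0.993]],[[0.003,0.1,0.0],[-0.0,0.0,-0.992]],[[0.002,0.1,0.0],[-0.0,0.0,-0.993]],[[0.003,0.1,0.0],[-0.0,0.0,-0.992]]]
[[[0.003,0.1,0.0],[-0.0,0.0,-0.993]],[[0.003,0.101,0.0],[-0.0,0.0,-0.992]],[[0.003,0.1,0.0],[-0.0,0.0,-0.993]],[[0.003,0.1,0.0],[-0.0,0.0,-0.992]],[[0.003,0.1,0.0],[-0.0,0.0,-0.992]]]
end [519.654 187.751   6.   ] [3.142 0.    1.68 ]
```

{"method": "drive_tool", "body": {
  "increments": [
    [[0.003, 0.1, 0], [0, 0, -0.992]],
    [[0.003, 0.1, 0], [0, 0, -0.993]],
    [[0.003, 0.1, 0], [0, 0, -0.992]],
    [[0.003, 0.1, 0], [0, 0, -0.993]],
    [[0.003, 0.1, 0], [0, 0, -0.992]]
  ]
}}

```text
t: 28.87
eef_pos: [482.1, 208.3, 5.6]
tcp_rot: [3.141, -0.0, 0.492]
ft_force: [-1.1, 1.2, 1.1]
opening: 0.122
```

{"method": "drive_tool", "body": {
  "increments": [
    [[0.003, 0.1, 0], [0, 0, -0.992]],
    [[0.003, 0.1, 0], [0, 0, -0.993]],
    [[0.003, 0.1, 0], [0, 0, -0.992]],
    [[0.003, 0.1, 0], [0, 0, -0.993]],
    [[0.003, 0.1, 0], [0, 0, -0.992]]
  ]
}}

```text
t: 29.28
eef_pos: [491.4, 196.6, 5.6]
tcp_rot: [3.141, 0.0, 0.889]
ft_force: [-0.2, 1.9, 0.6]
opening: 0.12
```

{"method": "drive_tool", "body": {
  "increments": [
    [[0.003, 0.1, 0], [0, 0, -0.992]],
    [[0.003, 0.1, 0], [0, 0, -0.993]],
    [[0.003, 0.1, 0], [0, 0, -0.992]],
    [[0.003, 0.1, 0], [0, 0, -0.993]],
    [[0.003, 0.1, 0], [0, 0, -0.992]]
  ]
}}

```text
t: 29.7
eef_pos: [504.4, 189.4, 5.6]
tcp_rot: [3.141, 0.0, 1.286]
ft_force: [-1.7, 0.9, 2.4]
opening: 0.12
```

{"method": "drive_tool", "body": {
  "increments": [
    [[0.003, 0.1, 0], [0, 0, -0.992]],
    [[0.003, 0.1, 0], [0, 0, -0.993]],
    [[0.003, 0.1, 0], [0, 0, -0.992]],
    [[0.003, 0.1, 0], [0, 0, -0.993]],
    [[0.003, 0.1, 0], [0, 0, -0.992]]
  ]
}}

```text
t: 30.12
eef_pos: [519.3, 187.9, 5.6]
tcp_rot: [-3.142, 0.001, 1.683]
ft_force: [-1.8, -1.3, 1.5]
opening: 0.118
```

{"method": "drive_tool", "body": {
  "increments": [
    [[0, 0, 0], [0, 0, 0]],
    [[0, 0, 0], [0, 0, 0]],
    [[0, 0, 0], [0, 0, 0]]
  ]
}}

```text
t: 30.37
eef_pos: [519.6, 187.9, 5.6]
tcp_rot: [3.14, 0.001, 1.677]
ft_force: [0.7, -2.8, 2.5]
opening: 0.124
```

```bash
python3 look.py 22
```

```text
30.4667 [519.62 187.93   5.6 ] [3.14 0.   1.68] [ 1.54 -2.48  2.62] 0.12278035761991943 [ 0.23  0.63  1.9  -0.    0.61  0.12]
```

View pics/w22.png

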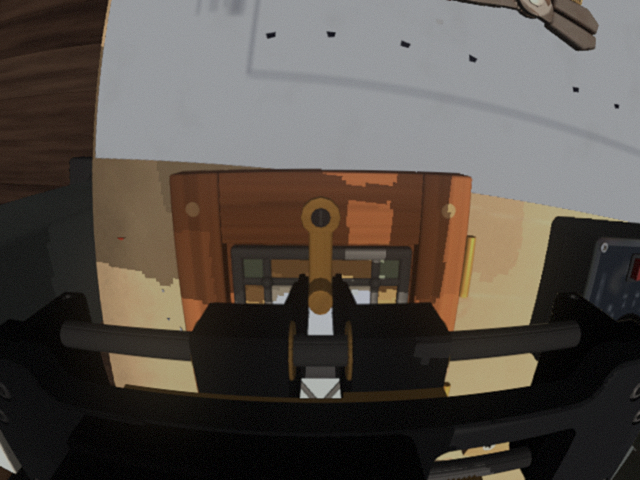

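Knob carried to square (arm angle ≈ 0, forces under 4 N). Next I'll release, rise straight and check.

{"method": "drive_tool", "body": {
  "increments": [
    [[0, 0, 0], [0, 0, 0]],
    [[0, 0, 0], [0, 0, 0]],
    [[0, 0, 0], [0, 0, 0]],
    [[0, 0, 0], [0, 0, 0]]
  ],
  "jaw": -0.4
}}

```text
t: 30.8
eef_pos: [519.2, 188.1, 5.3]
tcp_rot: [3.142, 0.0, 1.679]
ft_force: [0.3, 0.1, -0.6]
opening: 0.287
```

{"method": "drive_tool", "body": {
  "increments": [
    [[0, 0, -0.2], [0, 0, 0]],
    [[0, 0, -0.6], [0, 0, 0]],
    [[0, 0, -1], [0, 0, 0]],
    [[0, 0, -1], [0, 0, 0]],
    [[0, 0, -1], [0, 0, 0]]
  ]
}}

```text
t: 31.22
eef_pos: [519.0, 188.0, 121.0]
tcp_rot: [-3.141, 0.001, 1.679]
ft_force: [0.3, 0.1, -1.0]
opening: 0.296
```

{"method": "drive_tool", "body": {
  "increments": [
    [[-0.6, 0, -0.6], [0, 0, 0]],
    [[-0.6, 0, -0.3], [0, 0, 0]],
    [[0, 0, 0], [0, 0, 0]],
    [[0, 0, 0], [0, 0, 0]],
    [[0, 0, 0], [0, 0, 0]]
  ]
}}

```text
t: 31.63
eef_pos: [522.9, 152.6, 146.1]
tcp_rot: [-3.141, 0.0, 1.679]
ft_force: [0.7, -0.5, 0.1]
opening: 0.301
```

```bash
python3 look.py 23 turn_button_knob panel_center; python3 - <<'E'
from pan import *
a=cv2.imread('pics/w23.png')
cv2.imwrite('pics/w23z.png',cv2.resize(a[100:320,180:480],None,fx=2.66,fy=2.66,interpolation=2))
E
```

```text
31.7333 [522.78 152.81 145.75] [-3.14  0.    1.68] [0.47 0.58 0.65] 0.30226987221519214 [ 0.16  0.42  1.8  -0.    0.92  0.06]
w turn_button_knob [([520.9, 186.9, 36.3], 0.66)]
s turn_button_knob [([521.2, 188.3, 38.9], 0.46)]
w panel_center [([526.2, 144.8, 13.4], 0.9)]
s panel_center [([528.6, 143.1, 14.9], 0.87)]
```

View pics/w23z.png

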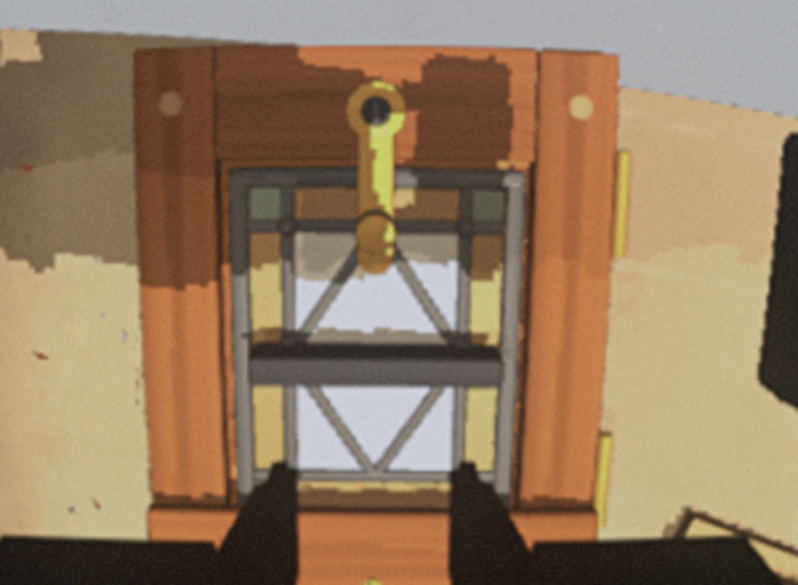

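View pics/s23.png

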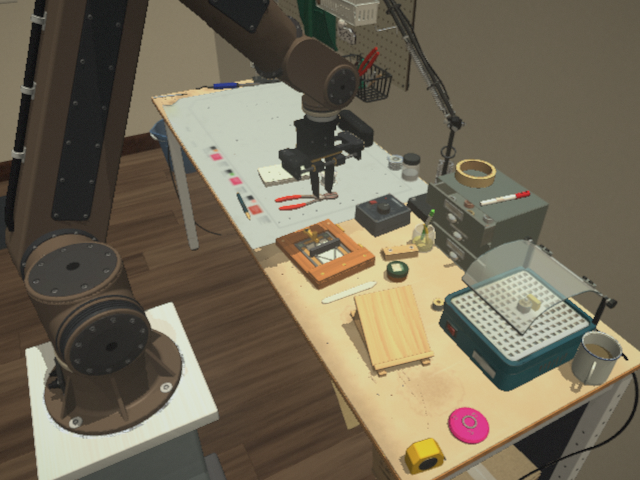

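```bash
python3 - <<'E'
from ins import *
np.set_printoptions(precision=2,suppress=True)
p=dict(np.load('w23.npz'))
z=lambda a,b:((a+.5)/2.66-.5+180,(b+.5)/2.66-.5+100)
def fr(a,b,h): return R.from_euler('z',-FY).apply(ray_zw(p,*z(a,b),h)-np.r_[F,0])
pv=fr(377,110,29);tip=fr(375,274,28);k=fr(376,237,45)
d=tip-pv;print('pivot',pv,'tip',tip,'angle',-np.arctan2(d[1],-d[0]),'knob',k,-np.arctan2(k[1]-pv[1],pv[0]-k[0]))
print('high corners',fr(231,171,18),fr(522,171,18),'wall',fr(218,160,21),fr(534,162,21),'lip corner',fr(148,508,32),fr(597,508,32))
print('outer',fr(134,48,21),fr(618,55,21))
E
```

```text
pivot [84.54 -0.04 29.  ] tip [30.82  0.11 28.  ] angle -0.0026732287896991448 knob [45.51 -0.04 45.  ] -1.807564697455636e-05
high corners [64.03 48.59 18.  ] [ 64.94 -48.83  18.  ] wall [67.98 52.49 21.  ] [ 68.29 -52.33  21.  ] lip corner [-52.37  79.84  32.  ] [-50.94 -79.39  32.  ]
outer [106.35  80.68  21.  ] [105.52 -79.92  21.  ]
```

```bash
python3 -c "
from cell import env
print(env.job_done(), env.state()['t'])"
```

```text
the job is handed in; nothing more can be done
the job is handed in; nothing more can be done
```

The panel is seated in the frame with the button square across it, and I handed the job in at about 32 s. One mistake along the way: the panel's low edge was pushed hard against the lip before it went under.

**What I did:** I gripped the knob and swung the button aside to about -1.59 rad. I lifted the panel off the easel by its bar, tilted its low edge in under the lip, and lowered it flat onto the ledge. Then I swung the button back.

**Last checks:**
- **Panel:** it lies flat inside the cavity. The camera puts its centre within about 1 mm of frame x 0, y 0, and about 14 mm high.
- **Button:** it measures about 0.00 rad, give or take 0.02, so it points squarely across the panel.
- **Tools and arm:** the gripper was clear of everything. I never touched the loose tools, but I didn't measure their positions again at the end.

**What went wrong or disagreed:**
- **Hard contact with the lip:** on the first try I queued three moves without checking the force between them. The low edge met the lip, and the wrist force reached about 60 N for roughly half a second, enough to force the jaws open. The limit is 120 N, but the panel was pressed harder than glass should be. I backed off, felt for the ledge with about 10 N, and the second try went in with no contact.
- **Panel height:** that happened because I had judged the held panel's height from the wrist camera, about 3 mm too low.
- **Fingertips:** they appear about 25 mm behind the reported tool point. My first try at the knob closed on nothing because of this, and I allowed for it afterwards.

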